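Push the feed roller up its loading ramp and lock it

TASK

Using only the fingertips, push the yellow roller up the ramp in one slow, steady push until it goes over the crest and lies against the blue stop, without letting it run fast or roll back down onto the black foot bar. Then push the red plate fully in, so that the keeper bar stands behind the roller. Do not lift the roller off the ramp at any time, and leave the other things on the bench where they are.

Things in the scene. Friction and masses are not known exactly. Their poses are not given: they have to be found in the camera images.
- roller: Yellow plastic-covered roller, 50 mm diameter, 60 mm long, with a 16 mm steel journal standing 8 mm out of either end; about 0.3 kg. Origin on its axis at mid length; y is its axis (x, z turn as it rolls). It starts against the foot bar (deck frame x 16, z 25 mm) and rolls freely; against the stop its origin is at deck x 180, z 21 mm.
- ramp: Fixed loading ramp, grey base plate 250 x 100 x 8 mm. Origin at the centre of the plate's underside, z up, x horizontally in the uphill direction. It carries deck, foot bar, stop and keeper.
- deck: Sloping aluminium deck of the ramp. x points up the slope (7 degrees), y across to the left, z square to the deck; origin on the surface, mid width, at the foot bar's uphill face. Surface z = 0 from x = -12 to the crest at 160 mm; then the pocket floor falls 5 degrees below level to the stop. Side rails: inner faces y = +-33 mm, 8 mm thick, 12 mm high.
- foot_bar: Black bar across the low end of the deck, x = -8 to 0 mm in the deck frame, 6 mm high above the deck; origin as the deck's. The roller rests lightly against it at the start.
- end_stop: Blue stop plate at the top end: face at deck x = 205 mm, 9 mm thick, 82 mm wide, up to 42 mm above the deck; origin as the deck's.
- keeper (a joint): Keeper slide, m: 0 to 0.008 (drawn out, clear of the roller's way) at the start, 0.050 fully in. Moves along deck +y, stays where left (about 2 N of friction). Its 10 mm steel bar then crosses the deck at deck x = 147 mm, just behind a roller that lies against the stop.
- push_plate (a point): Centre of the red push plate on the bar's outer end, on the ramp's right (-y) side: 30 mm along deck x, 8 mm thick along deck y, 46 mm tall; at deck x = 147 mm, y = -122 mm + joint value, z = 30 mm. Push its outer (-y) face. The bar's guide, up to 36 mm above deck level, ends at deck y = -66 mm.
- cover_a: Loose brown moulded cover, about 59 x 74 x 32 mm, bystander; origin under its centre.
- cover_b: Loose brown moulded cover, about 58 x 74 x 32 mm, bystander; origin under its centre.
- cover_c: Loose brown moulded cover, about 57 x 74 x 32 mm, bystander; origin under its centre.
- tape_roll: Loose roll of masking tape, 101 mm across, 24 mm high, lying flat, bystander; origin under its centre.
- deburr_tool: Loose blue deburring tool, 164 mm long, bystander left of the ramp; origin under its centre.
- flush_cutter: Loose red-handled flush cutter, 136 mm long, bystander left of the ramp; origin under its centre.
Not all that is in view belongs to the job. There is more than one size of the roller; the job needs the largest.

How it is judged:
By the outcome, as a careful person would: the job done as asked, in the order asked, and still so for the second after the job is handed in, with the robot touching nothing.
It also fails if it takes over 51 s, if anything falls off the work surface, if the arm or the gripper's body presses on something with over 40 N, if the wrist force passes 120 N, or if a joint passes its speed limit or range.

ROBOT

A 6-joint arm with a two-finger parallel gripper is mounted at the origin on a cart in front of the work surface, level with it; the furniture and walls round the work are solid. World frame = base frame: x ahead of the robot, y to its left, z up, the work surface at z = 0. Lengths are in m, angles in degrees, forces in N, time in s.
With the tool pointing down it reaches from about 0.35 to 0.975 m from the base axis. Payload 7.1 kg.
Tool frame: the origin (TCP) lies between the finger pads; the fingertips stand env.tcp_to_tips ahead of it and the grasp point (between the pads) lies 6 mm ahead of it (env.tcp_to_tips is the distance from the TCP to the fingertips, in m); y points along the fingers, z is the direction in which the jaws open and shut, and the axes are right-handed (so a half turn about y gives the same grasp; the last joint's range is limited). The gripper opens to 88 mm and grips with 3 to 60 N. Pads are 20 mm wide; open, the fingers measure 115 mm over their backs; the gripper's body (75 mm by 178 mm) begins 61 mm behind the grasp point.
Start: joints at [-77.006, 24.242, 93.386, -0, 62.372, -1.089], TCP at [0.152, -0.606, 0.248] pointing down, gripper open.
Joint ranges: [-172.04, 172.04], [-51.8, 120.97], [4.93, 147.93], [-75.15, 255.16], [6.16, 154.13], [-145.62, 145.62]. Speed limits (degrees/s): [136.94, 136.94, 172.46, 180, 180, 180].

INTERFACE

Orientations are given as a 3x3 rotation matrix whose columns are the frame's x, y, z axes.
In Python, from cell import env gives the robot as it stands.
- The arm moves only by the tool arm_command, never from a script. Its argument "motion" is a list of rows, each a list of 7 numbers: the turn, a rotation vector about the tool's x, y, z in rad, then the shift along the tool's x, y, z in mm, then the closure, from 0 (fully open) to 1 (shut). In form: [[ax, ay, az, tx, ty, tz, hand], ...]. A call has 1 to 12 rows; each row shifts and turns the commanded pose from where the row before left it, along the tool's axes as they then stand; what a row does not reach is not made up. A row lasts 1/12 s, in which the tool goes at most 41.7 mm and 7.16 degrees, less where a joint would pass 70% of its speed; a pose out of reach is approached as far as the arm can. A call with a gripper value outside its range is refused whole. The fingers move at their own pace and stop on an object; "newtons" is the grip in N (left out, the last holds). Time passes only in rows, so rows that do not move let the fingers close. It gives the time, the measured TCP pose, the force and the opening at its end, in the units of the state.
- env.get_state(): the state, without advancing time (a new reading comes with each control period).
- env.snapshot(name): name is "scene" or "side" or "wrist"; returns the picture (480x640x3 uint8, red, green, blue); there is no depth.
- env.camera_info(name): a dict with "vfov" (degrees; the focal length in pixels is half the picture's height over the tangent of half this angle, whatever the lens; pixels are square), "cx", "cy" (the principal point, pixels), "k1" (the pictures are not rectified: a ray, as slopes to the right and down, at radius r is drawn at 1 + k1 r^2 times it, then the intrinsics apply), "world_to_cam" (4x4, takes a point from world to camera coordinates). Camera axes: x right, y down, z forward; pixel columns grow to the right and rows downward; lengths in m; the calibration is good to about 2 mm. A picture is of the moment at which its call begins: read the wrist's pose just before it. camera_info takes no time and is no camera call; for the wrist camera it gives the pose at the moment of the call.
- env.finish_job(): hands the job in, once; it reports no verdict.
Trained networks look in the newest picture that a camera, given by its name, has taken for a name from the list of things; names that differ only in an ending like _2 or _b are one class to them, and where a whole thing is asked for, a point or a joint stands for the part that bears it (a point fixed in the world has none). Each returns a list of dicts, best first, with "p" (0 to 1); they miss things now and then, are a little off and sometimes report something else, mostly with a low value. They report only what shows in the picture. A call takes as long as a camera call. They do not tell look-alikes from the thing itself.
- env.spot_in(camera, name): "xy" ([column, row] in pixels, amid what is visible of it).
- env.tip_of(camera, name): "xy" ([column, row] in pixels: a listed point, or the origin of a listed thing).
The state is a dict: "t": time; "joint_pos": joint angles; "qvel": joint speeds; "joint_torque": joint torques, N m; "ee_pos": TCP position; "eef_rot": TCP orientation; "contact_force": force on the tool from outside, world axes, zero at the start; "wrist_torque": the same for the moment, N m; "finger_gap": finger opening in m.
Only numpy, scipy, OpenCV 4.12 (cv2) and the standard library are available. Lean on these libraries where they do the work, as an engineer would, in place of code of your own. Each camera call takes 0.05 s, during which the arm holds its last target.

## Working session

There is one attempt and no reset: what is moved stays moved. The work goes in short steps, Python scripts to look and compute and a tool call to move; the robot and the scene stay as the last step left them, time stands still between calls to the robot, and variables do not carry over. Pictures are saved under pics/ and viewed, and the job is handed in when it is done.

Besides the shell and the picture viewer there is one more tool, called after "Call:" by a JSON object that holds its "api" and its "payload". arm_command: Moves the arm, as the interface text tells. Its arguments: {"type":"object","properties":{"motion":{"type":"array","items":{"type":"array","items":{"type":"number"}}},"newtons":{"type":"number"}},"required":["motion"]}

```bash
mkdir -p pics; ls
python3 - <<'E'
from cell import env
import cv2
print(env.get_state()); print(env.tcp_to_tips)
for c in ("scene","side","wrist"):
    i=env.snapshot(c); cv2.imwrite(f"pics/{c}0.png",i[:,:,::-1]); print(c,env.camera_info(c))
for c in ("scene","side"):
    for n in ("roller","ramp","deck","push_plate","end_stop","foot_bar"):
        print(c,n,[(r['xy'],r['p']) for r in env.tip_of(c,n)][:3], [(r['xy'],r['p']) for r in env.spot_in(c,n)][:4])
E
```

```text
pics
{'t': 0.0, 'joint_pos': array([-7.70041221e+01,  2.42845361e+01,  9.34301522e+01,  6.78093765e-04,
        6.23728753e+01, -1.09024973e+00]), 'qvel': array([-0.07774807, -0.12507337, -0.12423621,  0.01631713, -0.04739481,
        0.02297494]), 'joint_torque': array([-2.88302626e-04, -5.44620895e+01, -2.73666501e+01,  6.44593081e-02,
        2.26611266e-02, -1.32556361e-04]), 'ee_pos': array([ 0.15200858, -0.60570753,  0.24690931]), 'eef_rot': array([[-9.69932315e-01, -3.33462318e-04,  2.43374595e-01],
       [-2.43374820e-01,  1.49148554e-03, -9.69931169e-01],
       [-3.95541944e-05, -9.99998832e-01, -1.52779636e-03]]), 'contact_force': array([0.44306414, 0.58221977, 0.44281852]), 'wrist_torque': array([-0.00671129, -0.00720785,  0.01455168]), 'finger_gap': 0.08758243323631591}
0.025
scene {'vfov': 46.13080745276251, 'cx': 322.317725551824, 'cy': 230.94474301751455, 'k1': -0.17127108629769497, 'world_to_cam': array([[-0.79802305, -0.60243124,  0.01535612,  0.43214346],
       [-0.4514198 ,  0.58071322, -0.67748972,  0.23901683],
       [ 0.39922347, -0.54758447, -0.73537192,  1
[... 1241 characters left out ...]
2, 201.5], 0.57)] [([234.8, 241.8], 0.56), ([197.9, 345.6], 0.15)]
scene foot_bar [([291.1, 308.5], 0.6)] [([288.3, 299.0], 0.5), ([294.1, 309.8], 0.49)]
side roller [([316.9, 285.2], 0.88), ([333.6, 383.9], 0.61), ([320.6, 338.6], 0.58)] [([319.9, 335.2], 0.88), ([333.6, 256.2], 0.75), ([318.2, 283.3], 0.62), ([331.7, 380.2], 0.6)]
side ramp [([279.9, 292.4], 0.89), ([317.7, 297.4], 0.31)] [([276.0, 283.2], 0.96)]
side deck [([320.1, 294.6], 0.71)] [([277.6, 277.8], 0.73), ([339.8, 194.5], 0.71)]
side push_plate [] [([289.1, 239.6], 0.57)]
side end_stop [] [([247.4, 264.2], 0.68), ([313.9, 287.3], 0.48), ([274.5, 277.7], 0.36)]
side foot_bar [([321.6, 297.9], 0.58)] [([339.7, 192.3], 0.23)]
```

View pics/scene0.png

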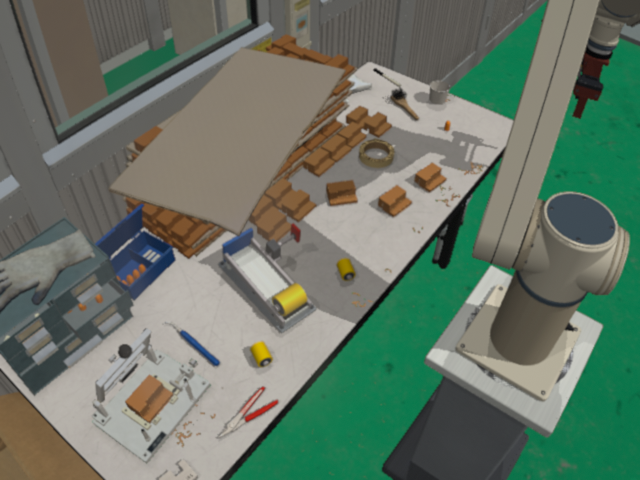

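View pics/side0.png

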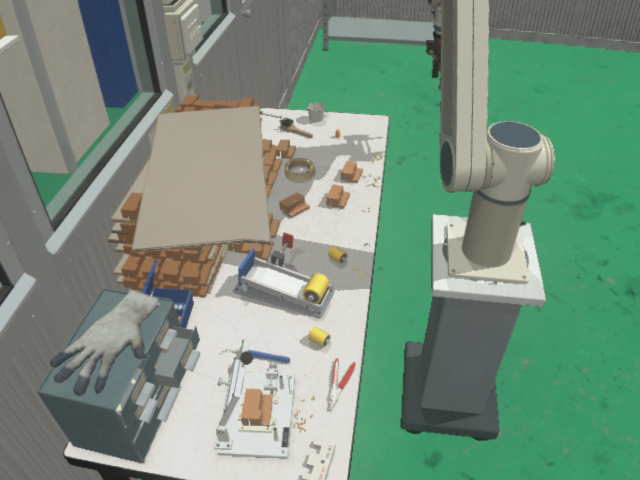

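View pics/wrist0.png

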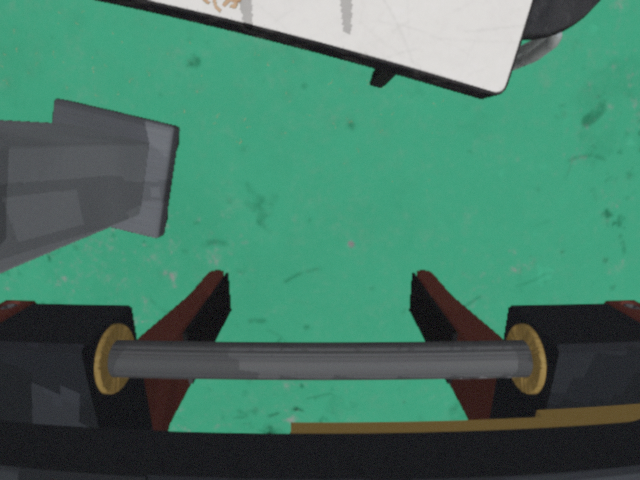

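Run:
```python
import cv2
a=cv2.imread("pics/scene0.png")[180:380,180:420]; cv2.imwrite("pics/sc_crop.png",cv2.resize(a,None,fx=3,fy=3,interpolation=cv2.INTER_CUBIC)[:600])
a=cv2.imread("pics/side0.png")[220:400,220:380]; cv2.imwrite("pics/si_crop.png",cv2.resize(a,None,fx=3.33,fy=3.33,interpolation=cv2.INTER_CUBIC)[:600])
```

```text
(no output)
```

View pics/sc_crop.png

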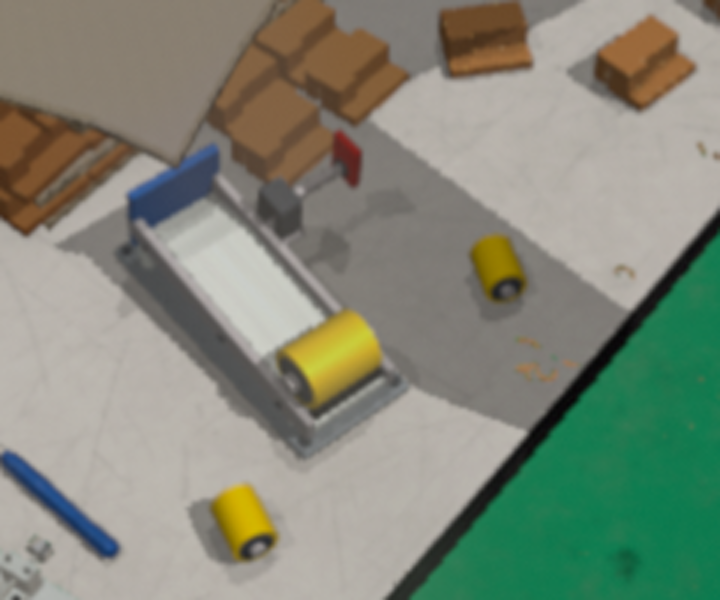

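View pics/si_crop.png

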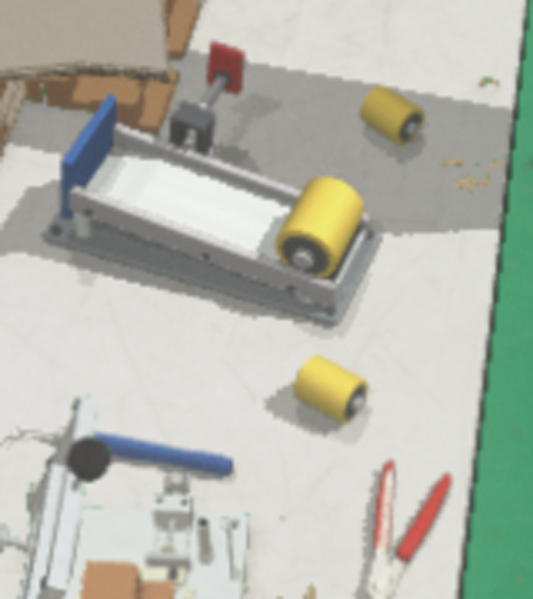

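The roller could be mistaken for either of two smaller loose rollers. The candidates in the scene view are:
- the one on the ramp at (290,299)
- a loose one at (262,352)
- a loose one at (345,269)

The one on the ramp is visibly the largest and rests against the foot bar, so I choose that one. Next I fit the ramp pose.

```bash
cat > h.py <<'E'
import numpy as np, cv2
from cell import env
def cam(c):
    i=env.camera_info(c); f=240/np.tan(np.radians(i['vfov']/2)); return i,f
def proj(i,P):
    P=np.atleast_2d(P); f=240/np.tan(np.radians(i['vfov']/2))
    q=P@i['world_to_cam'][:3,:3].T+i['world_to_cam'][:3,3]
    s=q[:,:2]/q[:,2:]; s=s*(1+i['k1']*(s**2).sum(1,keepdims=True))
    return s*f+[i['cx'],i['cy']]
def Rz(a): c,s=np.cos(a),np.sin(a); return np.array([[c,-s,0],[s,c,0],[0,0,1]])
T=np.radians(7); Rt=np.array([[np.cos(T),0,-np.sin(T)],[0,1,0],[np.sin(T),0,np.cos(T)]])
def r2w(p,P): return np.atleast_2d(P)@Rz(p[2]).T+[p[0],p[1],0]
def d2w(p,P): return r2w(p,np.atleast_2d(P)@Rt.T+[p[3],0,p[4]])
E
cat > fit.py <<'E'
from h import *
from scipy.optimize import least_squares
B=lambda x,y,z:('r',(x,y,z)); D=lambda x,y,z:('d',(x,y,z))
obs=[('scene',B(-.125,.05,0),(280.7,330.7)),('scene',B(-.125,-.05,.008),(315.7,307)),('scene',B(.125,.05,.008),(220,262)),
('scene',D(.2095,.041,.042),(223.3,245.7)),('scene',D(.2095,-.041,.042),(252.7,229)),
('scene',D(.147,-.117,.030),(295.5,233)),
('side',B(-.125,.05,0),(321.5,316.7)),('side',B(-.125,-.05,.008),(334.1,290.6)),('side',B(.125,.05,.008),(233.5,290.6)),
('side',D(.2095,.041,.042),(239.5,268)),('side',D(.2095,-.041,.042),(253.6,249.1)),
('side',D(.147,-.117,.030),(288,240.5)),
('scene',D(.016,0,.025),(290,299)),('side',D(.016,0,.025),(316.5,288))]
I={c:env.camera_info(c) for c in('scene','side')}
def w(p,o): return (r2w if o[0]=='r' else d2w)(p,o[1])
def res(p): return np.concatenate([proj(I[c],w(p,o))[0]-np.array(u) for c,o,u in obs])
best=None
for a in np.arange(0,6.28,.5):
    s=least_squares(res,[.6,0,a,-.1,.02],loss='soft_l1')
    if best is None or s.cost<best.cost: best=s
p=best.x; print(p,np.degrees(p[2])%360,best.cost); print(res(p).reshape(-1,2).round(1).tolist())
np.save('p.npy',p)
for n,P in (('roller',(.016,0,.025)),('final',(.18,0,.021)),('plate',(.147,-.122,.03)),('stop',(.205,0,0))): print(n,d2w(p,P).round(4))
E
python3 fit.py
```

```text
[ 0.5370777   0.22333248  6.06025484 -0.10635941  0.02065914] 347.22702505883683 9.904250815547561
[[0.7, 2.3], [1.2, -0.3], [-2.6, -0.3], [-0.0, -1.0], [0.2, -1.2], [-0.4, 0.1], [-0.6, 1.8], [0.7, -1.6], [-1.3, -0.5], [0.6, 0.9], [1.0, -0.7], [-0.3, 0.9], [-0.0, 0.1], [-0.2, 0.6]]
roller [[0.4459 0.244  0.0474]]
final [[0.6051 0.2079 0.0634]]
plate [[0.5451 0.0964 0.0684]]
stop [[0.6318 0.2019 0.0456]]
```

```bash
cat >> h.py <<'E'
def ray(i,u):
    f=240/np.tan(np.radians(i['vfov']/2))
    K=np.array([[f,0,i['cx']],[0,f,i['cy']],[0,0,1]])
    d=(np.array(u)-[i['cx'],i['cy']])/f; s=d.copy()
    for _ in range(30): s=d/(1+i['k1']*(s@s))
    R=i['world_to_cam'][:3,:3]; t=i['world_to_cam'][:3,3]
    v=R.T@np.array([s[0],s[1],1]); return -R.T@t, v/np.linalg.norm(v)
def tri(obs):
    A=np.zeros((3,3));b=np.zeros(3)
    for i,u in obs:
        o,v=ray(i,u); M=np.eye(3)-np.outer(v,v); A+=M;b+=M@o
    return np.linalg.solve(A,b)
E
python3 - <<'E'
from h import *
S,D=env.camera_info('scene'),env.camera_info('side')
print('sheet corner',tri([(S,(240,232)),(D,(266.5,238))]))
print('sheet corner2',tri([(S,(343,70)),(D,(260,107))]))
print('cover near ramp top',tri([(S,(291,190)),(D,(277,220))]))
p=np.load('p.npy')
i=env.camera_info('wrist');s=env.get_state();R=s['eef_rot']
c=-i['world_to_cam'][:3,:3].T@i['world_to_cam'][:3,3]
print('cam in tool',R.T@(c-s['ee_pos']), (i['world_to_cam'][:3,:3]@R).round(3))
P0=s['ee_pos']; g=d2w(p,[-.05,0,.02])[0]; g[2]=.2
print(P0,g)
# constant twist
yaw0=np.arctan2(R[1,2],R[0,2]); yaw1=p[2]+np.pi/2; dy=(yaw1-yaw0)%(2*np.pi); print('turn',dy)
n=32; a=dy/n
Rw=Rz(a)
# shift along axes after turn: sum Rz(k a) R0 s , k=1..n
M=sum(Rz(k*a) for k in range(1,n+1))@R
print('after-turn shift',np.linalg.solve(M,g-P0)*1000, 'turn/row',-a)
M=sum(Rz(k*a) for k in range(0,n))@R
print('before-turn shift',np.linalg.solve(M,g-P0)*1000)
for n_,c in (('scene',S),('side',D)): print(n_)
E
```

```text
sheet corner [0.55444358 0.2636474  0.21460317]
sheet corner2 [ 0.70406715 -0.29959619  0.25195001]
cover near ramp top [0.58865088 0.05985808 0.12618914]
cam in tool [-0.06999015 -0.13682465 -0.0008258 ] [[-0.001 -0.     1.   ]
 [ 0.967 -0.256  0.001]
 [ 0.256  0.967  0.   ]]
[ 0.15210375 -0.60618992  0.24768156] [0.382574   0.25835823 0.2       ]
turn 2.6728642706740917
after-turn shift [-36.5320616    1.4898892   11.85217522] turn/row -0.08352700845856537
before-turn shift [-37.39352204   1.48993706   8.76298747]
scene
side
```

Run:
```python
import cv2
for c in('scene','side'):
    a=cv2.imread(f"pics/{c}0.png")[150:300,190:390]; cv2.imwrite(f"pics/{c}_c2.png",cv2.resize(a,None,fx=4,fy=4,interpolation=cv2.INTER_CUBIC))
```

```text
(no output)
```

View pics/side_c2.png

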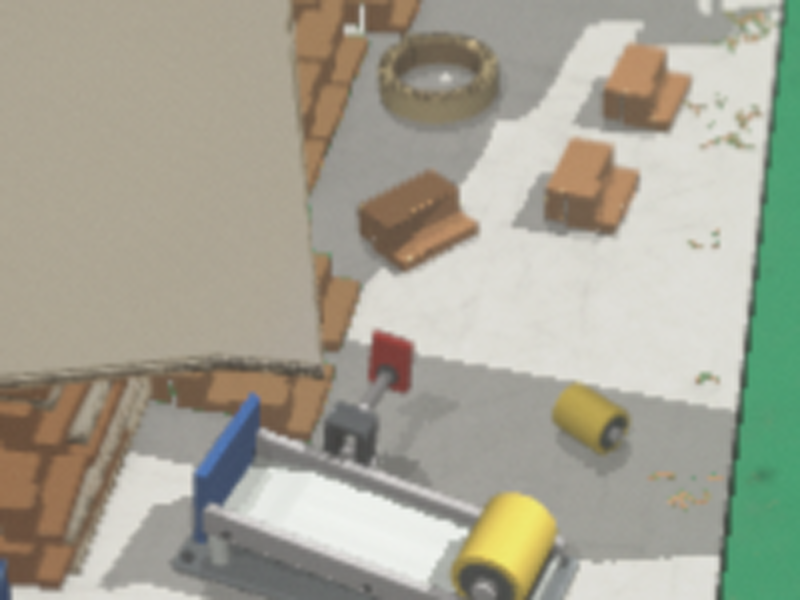

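View pics/scene_c2.png

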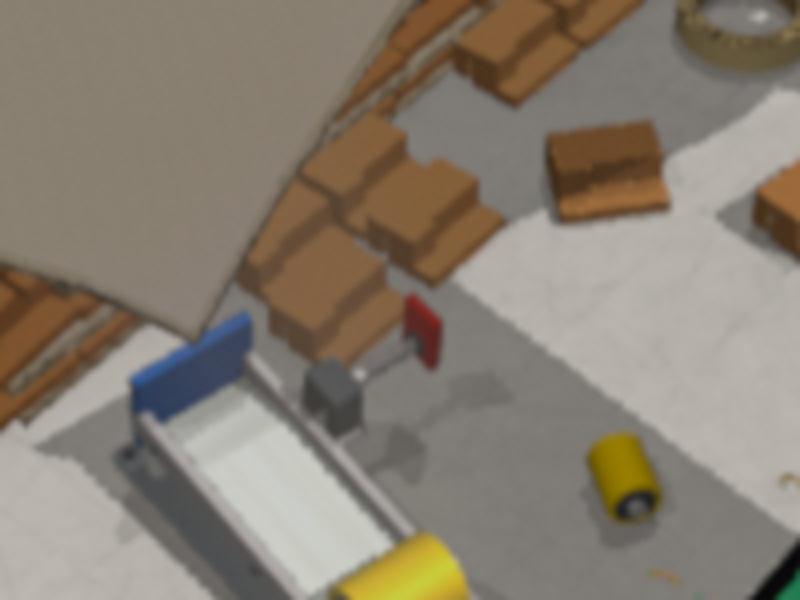

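Run:
```python
from h import *
S,D=env.camera_info('scene'),env.camera_info('side')
p=np.load('p.npy')
def w2d(P): 
    return ((P-[p[0],p[1],0])@Rz(p[2])-[p[3],0,p[4]])@Rt
for n,a,b in (('bot',(240,234),(270.5,243)),('right',(343,68),(262,108)),('left',(112,187),(135,247)),('top',(245,50),(155,112)),
  ('bot/left?',(112,187),(270.5,243)),('covertop near',(265,238),(262,252)),('cov right corner',(285,218),(279,227)), ('cov2',(309,190),(279,222))):
    P=tri([(S,a),(D,b)]); print(n,P.round(3),'deck',w2d(P).round(3),(proj(S,P)-a).round(1),(proj(D,P)-b).round(1))
for c,i in(('S',S),('D',D)): print(c,(-i['world_to_cam'][:3,:3].T@i['world_to_cam'][:3,3]).round(3))
```

```text
bot [0.546 0.271 0.213] deck [0.127 0.049 0.178] [[-0.  -0.2]] [[0.1 0.2]]
right [ 0.696 -0.289  0.26 ] deck [ 0.401 -0.464  0.192] [[0.2 2.3]] [[-0.7 -1.9]]
left [0.84  0.356 0.238] deck [0.396 0.196 0.171] [[-0.1 -0.5]] [[0.2 0.5]]
top [ 1.049 -0.286  0.211] deck [ 0.736 -0.383  0.102] [[-0.5 -3.3]] [[1.3 2.8]]
bot/left? [0.478 0.549 0.525] deck [0.038 0.305 0.503] [[-0.3 33.8]] [[ -9.1 -26.8]]
covertop near [0.607 0.141 0.052] deck [ 0.195 -0.065  0.008] [[-0.4 -2.1]] [[1.  1.6]]
cov right corner [0.562 0.117 0.127] deck [ 0.166 -0.098  0.087] [[-0.3 -1.5]] [[0.6 1.1]]
cov2 [ 0.608 -0.033  0.043] deck [ 0.233 -0.234 -0.006] [[0.5 8. ]] [[-2.8 -6.4]]
S [-0.028  0.781  1.041]
D [0.288 1.18  1.054]
```

The sheet's four corners triangulate to z ≈ 0.21–0.26. It hangs over the top of the ramp, with its near corner at about (0.546, 0.271, 0.213). A tool pointing straight down would hit it near the end of the push, so I'll tilt the tool forward as the push goes on. The approach will swing round at small radius.

Call:
{"api": "arm_command", "payload": {"motion": [[0,0,0,0,0,-40.5,0.66],[0,0,0,0,0,-41,0.66],[0,0,0,0,0,-41,0.66],[0,0,0,0,0,-41,0.66],[0,-0.08,0,-36.9,0,0,0.66],[0,-0.08,0,-36.9,0,0,0.66],[0,-0.08,0,-36.9,0,0,0.66],[0,-0.08,0,-36.9,0,0,0.66],[0,-0.08,0,-36.9,0,0,0.66],[0,-0.08,0,-36.9,0,0,0.66],[0,-0.08,0,-36.9,0,0,0.66],[0,-0.08,0,-36.9,0,0,0.66]]}}

```text
t: 2.35
ee_pos: [0.365, -0.3009, 0.248]
eef_rot: [[-0.63, 0.001, 0.777], [-0.777, -0.001, -0.63], [0.0, -1.0, 0.001]]
contact_force: [0.4, -0.3, 0.0]
finger_gap: 0.0296
```

Call:
{"api": "arm_command", "payload": {"motion": [[0,-0.08,0,-36.9,0,0,0.66],[0,-0.08,0,-36.9,0,0,0.66],[0,-0.08,0,-36.9,0,0,0.66],[0,-0.08,0,-36.9,0,0,0.66],[0,-0.08,0,-36.9,0,0,0.66],[0,-0.08,0,-36.9,0,0,0.66],[0,-0.08,0,-36.9,0,0,0.66],[0,-0.08,0,-36.9,0,0,0.66],[0,-0.08,0,-36.9,0,0,0.66],[0,-0.08,0,-36.9,0,0,0.66],[0,-0.08,0,-36.9,0,0,0.66],[0,-0.08,0,-36.9,0,0,0.66]]}}

```text
t: 3.35
ee_pos: [0.4669, 0.1134, 0.2479]
eef_rot: [[0.275, 0.001, 0.961], [-0.961, 0.0, 0.275], [0.0, -1.0, 0.001]]
contact_force: [0.2, 0.1, 0.2]
finger_gap: 0.0296
```

Call:
{"api": "arm_command", "payload": {"motion": [[0,-0.08,0,-36.9,0,0,0.66],[0,-0.08,0,-36.9,0,0,0.66],[0,-0.08,0,-36.9,0,0,0.66],[0,-0.08,0,-36.9,0,0,0.66],[0,-0.108,0,0,5,0,0.66],[0,-0.108,0,0,5,0,0.66],[0,-0.108,0,0,5,0,0.66],[0,-0.108,0,0,5,0,0.66],[0,-0.108,0,0,5,0,0.66],[0,-0.108,0,0,5,0,0.66],[0,-0.108,0,0,5,0,0.66]]}}

```text
t: 4.27
ee_pos: [0.4102, 0.2472, 0.2126]
eef_rot: [[0.977, 0.0, 0.213], [-0.213, 0.0, 0.977], [0.0, -1.0, 0.0]]
contact_force: [-0.3, 0.6, 0.3]
finger_gap: 0.0298
```

```bash
cat >> h.py <<'E'
def w2d(p,P): 
    return ((P-[p[0],p[1],0])@Rz(p[2])-[p[3],0,p[4]])@Rt
def st(p):
    s=env.get_state(); R=s['eef_rot']; tip=s['ee_pos']+.025*R[:,1]
    print('t',s['t'],'tcp',s['ee_pos'].round(4),'q',s['joint_pos'].round(1),'F',s['contact_force'].round(2),'gap',round(s['finger_gap'],4))
    Rd=Rz(p[2])@Rt
    print('tip deck mm',(w2d(p,tip)*1000).round(1),'tcp deck',(w2d(p,s['ee_pos'])*1000).round(1)); print('R in ramp',(Rz(p[2]).T@R).round(3).tolist())
    return s
E
python3 - <<'E'
from h import *
p=np.load('p.npy'); st(p)
cv2.imwrite('pics/w1.png',env.snapshot('wrist')[:,:,::-1])
i=env.camera_info('wrist')
for n,P in (('o',(0,0,0)),('rollerc',(.016,0,.025)),('stopL',(.205,.041,.042)),('stopR',(.205,-.041,.042)),('plate',(.147,-.122,.03)),('crestL',(.16,.033,.012))): print(n,proj(i,d2w(p,P)).round(1))
E
```

```text
t 4.2667 tcp [0.4102 0.2472 0.2126] q [ 29.7  14.8 113.1   0.   52.  -48.1] F [-0.31  0.6   0.34] gap 0.0298
tip deck mm [ -2.2  -4.7 168.4] tcp deck [  0.9  -4.7 193.2]
R in ramp [[1.0, 0.0, -0.009], [0.009, 0.0, 1.0], [0.0, -1.0, 0.0]]
o [[324.  244.7]]
rollerc [[324.1 266.9]]
stopL [[364.5 468.3]]
stopR [[276.9 467.3]]
plate [[191.8 402. ]]
crestL [[354.7 406.8]]
```

View pics/w1.png

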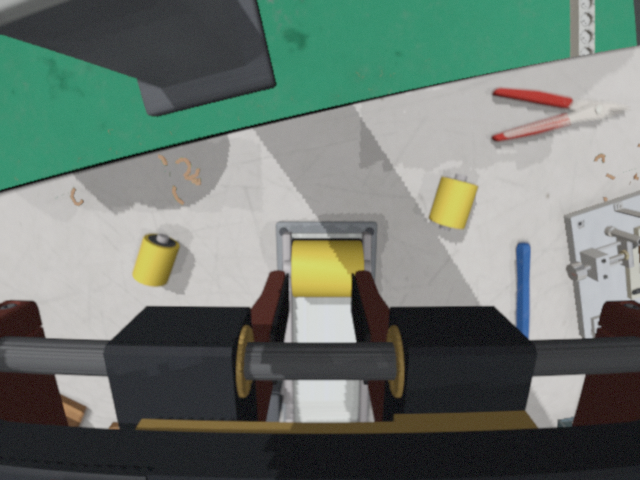

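The wrist view, which looks back towards the base, shows the large roller at (327,268) on the ramp. My fit predicts (324,267), so the two agree to within about 2 mm. The small rollers lie off the ramp at (155,260) and (454,202). I'll go back behind the roller and lower the tool.

Call:
{"api": "arm_command", "payload": {"motion": [[0,0.009,0,-15,0,6,0.66],[0,0,0,-15,0,0,0.66],[0,0,0,-16,20,0,0.66],[0,0,0,0,30,0,0.66],[0,0,0,0,30,0,0.66],[0,0,0,0,30,0,0.66],[0,0,0,0,20,0,0.66],[0,0,0,0,12,0,0.66],[0,0,0,0,5,0,0.66],[0,0,0,0,0,0,0.66]]}}

```text
t: 5.15
ee_pos: [0.3657, 0.263, 0.065]
eef_rot: [[0.974, -0.002, 0.227], [-0.227, -0.001, 0.974], [-0.001, -1.0, -0.002]]
contact_force: [-0.4, -0.4, 0.9]
finger_gap: 0.0299
```

Run:
```python
from h import *
p=np.load('p.npy'); st(p)
cv2.imwrite('pics/w2.png',env.snapshot('wrist')[:,:,::-1])
for c in('scene','side'):
    a=env.snapshot(c)[200:350,210:370,::-1]; cv2.imwrite(f'pics/{c}2.png',cv2.resize(a,None,fx=4,fy=4,interpolation=cv2.INTER_CUBIC))
```

```text
t 5.15 tcp [0.3657 0.263  0.065 ] q [ 34.2  28.7 120.7   0.   30.8 -42.6] F [-0.36 -0.44  0.89] gap 0.0299
tip deck mm [-66.7   0.8  27.7] tcp deck [-63.6   0.8  52.5]
R in ramp [[1.0, -0.001, 0.006], [-0.006, -0.001, 1.0], [-0.001, -1.0, -0.002]]
```

View pics/side2.png

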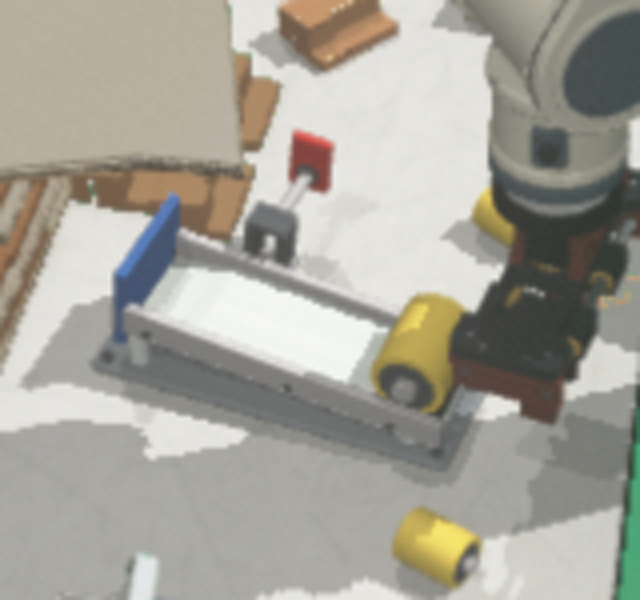

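View pics/w2.png

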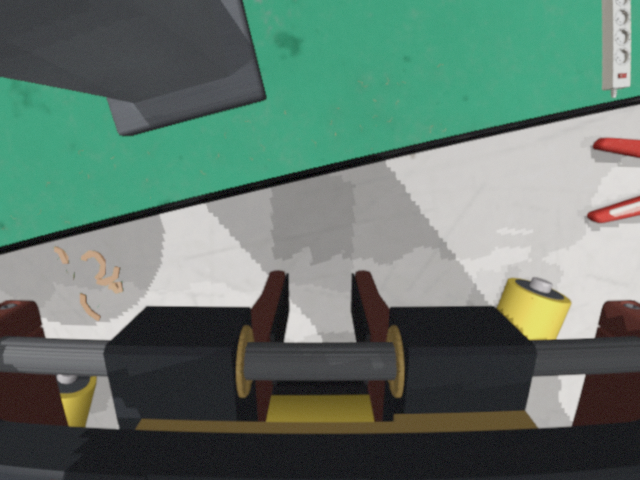

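```bash
cat > kin.py <<'E'
import numpy as np
from scipy.optimize import least_squares
dat=[(24.28,93.43,62.37,np.hypot(.15201,.60571),.2469),(14.8,113.1,52,np.hypot(.4102,.2472),.2126),(28.7,120.7,30.8,np.hypot(.3657,.263),.065)]
def f(x,q2,q3):
    a,h,L1,L2=x; q2,q3=np.radians([q2,q3]); return np.array([a+L1*np.sin(q2)+L2*np.sin(q2+q3),h+L1*np.cos(q2)+L2*np.cos(q2+q3)])
res=lambda x:np.concatenate([f(x,d[0],d[1])-np.array(d[3:]) for d in dat])
s=least_squares(res,[0,.1,.45,.45]); 
if __name__=='__main__':
    print(s.x,s.fun.round(4))
    for L6 in (.2,.25,.3):
        for r,z,th in ((.455,.065,0),(.475,.07,15),(.5,.075,25),(.53,.075,35),(.56,.075,40),(.6,.085,45),(.6,.085,35)):
            t=np.radians(th); g=np.array([r-L6*np.sin(t), z+L6*np.cos(t)-L6])
            m=min((least_squares(lambda q:f(s.x,*q)-g,[q0,q1]) for q0,q1 in((20,120),(0,140),(40,90))),key=lambda m:m.cost); q=m.x
            print(L6,r,th,q.round(1),'q5',round(180-th-q.sum(),1),m.cost<1e-8)
E
python3 kin.py
```

```text
[-0.01156353  0.04280639  0.47888028  0.47601563] [-0.0177  0.0111  0.0075  0.0008  0.0103 -0.0119]
0.2 0.455 0 [ 26.9 121.4] q5 31.7 True
0.2 0.475 15 [ 24.8 125.8] q5 14.5 True
0.2 0.5 25 [ 25.1 126.8] q5 3.0 True
0.2 0.53 35 [ 27.4 126.9] q5 -9.3 True
0.2 0.56 40 [ 29.9 124.7] q5 -14.6 True
0.2 0.6 45 [ 31.8 121. ] q5 -17.8 True
0.2 0.6 35 [ 30.9 117.3] q5 -3.2 True
0.25 0.455 0 [ 26.9 121.4] q5 31.7 True
0.25 0.475 15 [ 24.1 127.5] q5 13.4 True
0.25 0.5 25 [ 24.3 129.7] q5 1.0 True
0.25 0.53 35 [ 26.9 130.7] q5 -12.6 True
0.25 0.56 40 [ 29.6 128.9] q5 -18.5 True
0.25 0.6 45 [ 31.6 125.7] q5 -22.3 True
0.25 0.6 35 [ 30.  121.3] q5 -6.3 True
0.3 0.455 0 [ 26.9 121.4] q5 31.7 True
0.3 0.475 15 [ 23.4 129.2] q5 12.4 True
0.3 0.5 25 [ 23.5 132.5] q5 -1.0 True
0.3 0.53 35 [ 26.6 134.4] q5 -16.0 True
0.3 0.56 40 [ 29.6 133. ] q5 -22.6 True
0.3 0.6 45 [ 31.8 130.2] q5 -27.0 True
0.3 0.6 35 [ 29.3 125.2] q5 -9.5 True
```

The wrist's fifth joint (minimum 6°) limits the forward tilt to about 27–30°. That's enough if the tool starts vertical and tilts gradually. I approach to just short of contact.

Call:
{"api": "arm_command", "payload": {"motion": [[0,-0.006,0,12,0,0,0.77],[0,0,0,12,0,0,0.77],[0,0,0,10,0,0,0.77],[0,0,0,6,0,0,0.77],[0,0,0,2,0,0,0.77]]}}

```text
t: 5.72
ee_pos: [0.4093, 0.254, 0.0662]
eef_rot: [[0.975, 0.002, 0.222], [-0.222, 0.001, 0.975], [0.001, -1.0, 0.001]]
contact_force: [0.1, -0.9, -0.2]
finger_gap: 0.0204
```

```bash
cat > plan.py <<'E'
from h import *
import sys
from scipy.spatial.transform import Rotation as Ro
p=np.load('p.npy')
def pose(xc,th,e,y=0):
    Rr=Rz(p[2]); t=np.radians(th)
    x=np.array([np.cos(t),0,np.sin(t)]); yy=np.array([np.sin(t),0,-np.cos(t)]); z=np.cross(x,yy)
    C=Rt@np.array([xc,y,.025])+[p[3],0,p[4]]
    P=C-.035*x+(e-.025)*yy
    return Rr@P+[p[0],p[1],0], Rr@np.column_stack([x,yy,z])
def inc(xc,th,e,n):
    s=env.get_state(); R0=s['eef_rot']; P,R=pose(xc,th,e)
    rv=Ro.from_matrix(R0.T@R).as_rotvec(); a=rv/n
    M=sum(Ro.from_rotvec(a*k).as_matrix() for k in np.arange(n)+.5)
    sh=np.linalg.solve(M,R0.T@(P-s['ee_pos']))*1000
    print('to',xc,th,e,'n',n,'turn',a.round(5),'shift',sh.round(2))
E
python3 - <<'E'
from plan import *
st(p)
inc(.024,2,.007,12)
a=env.snapshot('side')[200:350,210:370,::-1]; cv2.imwrite('pics/side3.png',cv2.resize(a,None,fx=4,fy=4,interpolation=cv2.INTER_CUBIC))
E
```

```text
t 5.7167 tcp [0.4093 0.254  0.0662] q [ 30.4  30.1 117.   -0.   32.9 -46.7] F [ 0.09 -0.95 -0.18] gap 0.0204
tip deck mm [-22.3   1.7  23.4] tcp deck [-19.3   1.6  48.2]
R in ramp [[1.0, 0.001, 0.001], [-0.001, 0.001, 1.0], [0.001, -1.0, 0.001]]
to 0.024 2 0.007 n 12 turn [-0.0001  -0.0001  -0.00279] shift [ 0.85  0.1  -0.14]
```

View pics/side3.png

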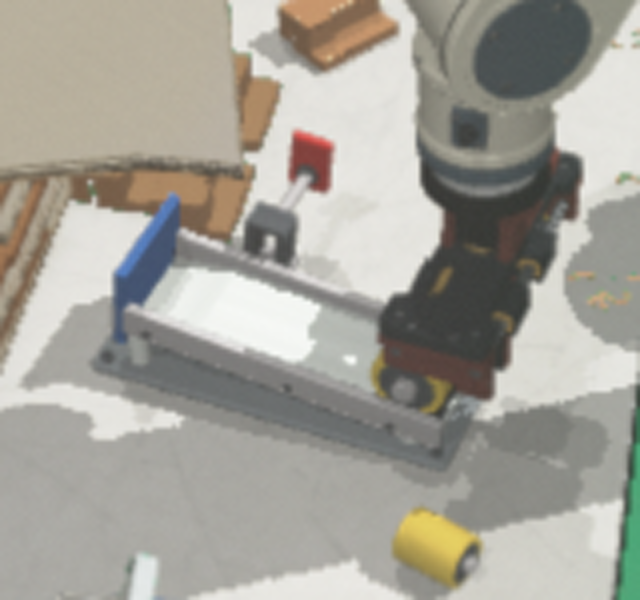

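Run:
```python
from plan import *
inc(.034,4,.007,12)
```

```text
to 0.034 4 0.007 n 12 turn [-7.00e-05 -1.00e-04 -5.74e-03] shift [ 1.66  0.13 -0.12]
```

Call:
{"api": "arm_command", "payload": {"motion": [[0,0,-0.0057,1.2,0.1,-0.1,0.77],[0,0,-0.0057,1.4,0.1,-0.1,0.77],[0,0,-0.0057,1.6,0.1,-0.1,0.77],[0,0,-0.0057,1.7,0.1,-0.1,0.77],[0,0,-0.0057,1.7,0.1,-0.1,0.77],[0,0,-0.0057,1.8,0.1,-0.1,0.77],[0,0,-0.0057,1.8,0.1,-0.1,0.77],[0,0,-0.0057,1.8,0.1,-0.1,0.77],[0,0,-0.0057,1.8,0.1,-0.1,0.77],[0,0,-0.0057,1.8,0.1,-0.1,0.77],[0,0,-0.0057,1.8,0.1,-0.1,0.77],[0,0,-0.0057,1.8,0.1,-0.1,0.77]]}}

```text
t: 6.77
ee_pos: [0.4273, 0.2483, 0.0651]
eef_rot: [[0.973, 0.067, 0.221], [-0.22, -0.015, 0.975], [0.069, -0.998, 0.0]]
contact_force: [-2.5, 0.6, 1.7]
finger_gap: 0.0203
```

```bash
cat > chk.py <<'E'
from plan import *
import sys
s=st(p)
# implied roller centre
R=s['eef_rot']; 
e=s['ee_pos']+.035*R[:,0]; q=w2d(p,e); ax=Rt.T@Rz(p[2]).T@R[:,1]
k=(.025-q[2])/ax[2]; print('implied roller xc',((q+k*ax)*1000).round(1))
inc(*map(float,sys.argv[2:5]),int(sys.argv[5]))
n=sys.argv[1]
a=env.snapshot('side')[200:350,210:370,::-1]
cv2.imwrite(f'pics/chk{n}.png',cv2.resize(a,None,fx=4,fy=4,interpolation=cv2.INTER_CUBIC))
E
python3 chk.py 4 .058 8 .007 12
```

```text
t 6.7667 tcp [0.4273 0.2483 0.0651] q [ 30.3  30.2 117.1  -5.4  29.9 -42.3] F [-2.47  0.64  1.73] gap 0.0203
tip deck mm [-2.1  0.1 19.9] tcp deck [-0.8  0.  44.9]
R in ramp [[0.998, 0.069, -0.0], [0.0, 0.0, 1.0], [0.069, -0.998, 0.0]]
implied roller xc [33.2  0.1 25. ]
to 0.058 8.0 0.007 n 12 turn [-1.00e-05  1.00e-05 -5.88e-03] shift [ 1.96  0.18 -0.  ]
```

View pics/chk4.png

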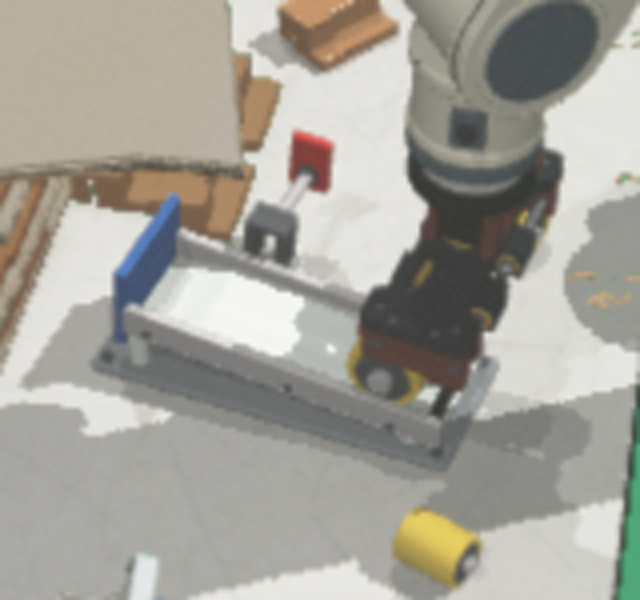

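The roller has moved smoothly (journal now at crop (380,382)) and stays in contact. I continue.

Call:
{"api": "arm_command", "payload": {"motion": [[0,0,-0.0059,1.9,0.15,0,0.77],[0,0,-0.0059,2,0.2,0,0.77],[0,0,-0.0059,2,0.2,0,0.77],[0,0,-0.0059,2,0.2,0,0.77],[0,0,-0.0059,2,0.2,0,0.77],[0,0,-0.0059,2,0.2,0,0.77],[0,0,-0.0059,2,0.2,0,0.77],[0,0,-0.0059,2,0.2,0,0.77],[0,0,-0.0059,2,0.2,0,0.77],[0,0,-0.0059,2,0.2,0,0.77],[0,0,-0.0059,2,0.2,0,0.77],[0,0,-0.0059,2,0.2,0,0.77]]}}

```text
t: 7.82
ee_pos: [0.4507, 0.243, 0.0652]
eef_rot: [[0.966, 0.136, 0.221], [-0.219, -0.031, 0.975], [0.139, -0.99, 0.0]]
contact_force: [-2.1, -0.3, 0.8]
finger_gap: 0.0204
```

```bash
python3 chk.py 5 .083 13 .006 12
```

```text
t 7.8167 tcp [0.4507 0.243  0.0652] q [ 30.   30.6 116.8 -11.9  27.2 -36.9] F [-2.09 -0.27  0.75] gap 0.0204
tip deck mm [23.5  0.  17.1] tcp deck [23.   0.  42.1]
R in ramp [[0.99, 0.139, -0.0], [0.0, 0.0, 1.0], [0.139, -0.99, 0.0]]
implied roller xc [58.3  0.1 25. ]
to 0.083 13.0 0.006 n 12 turn [-1.00e-05  1.00e-05 -7.26e-03] shift [ 1.92  0.27 -0.  ]
```

Call:
{"api": "arm_command", "payload": {"motion": [[0,0,-0.0073,1.9,0.25,0,0.77],[0,0,-0.0073,1.9,0.25,0,0.77],[0,0,-0.0073,1.9,0.25,0,0.77],[0,0,-0.0073,1.9,0.25,0,0.77],[0,0,-0.0073,1.9,0.25,0,0.77],[0,0,-0.0073,1.9,0.25,0,0.77],[0,0,-0.0073,1.9,0.3,0,0.77],[0,0,-0.0073,1.9,0.3,0,0.77],[0,0,-0.0073,1.9,0.3,0,0.77],[0,0,-0.0073,1.9,0.3,0,0.77],[0,0,-0.0073,1.9,0.3,0,0.77],[0,0,-0.0073,1.9,0.3,0,0.77]]}}

```text
t: 8.87
ee_pos: [0.4731, 0.2379, 0.0661]
eef_rot: [[0.95, 0.22, 0.221], [-0.215, -0.05, 0.975], [0.226, -0.974, 0.0]]
contact_force: [-2.7, -0.4, 0.6]
finger_gap: 0.0204
```

```bash
python3 chk.py 6 .107 18 .0055 12
```

```text
t 8.8667 tcp [0.4731 0.2379 0.0661] q [ 30.1  30.9 117.  -22.1  24.1 -27.5] F [-2.68 -0.45  0.56] gap 0.0204
tip deck mm [48.6  0.1 15.2] tcp deck [46.   0.1 40.1]
R in ramp [[0.974, 0.226, -0.0], [0.0, 0.0, 1.0], [0.226, -0.974, 0.0]]
implied roller xc [82.8  0.1 25. ]
to 0.107 18.0 0.0055 n 12 turn [-1.00e-05  1.00e-05 -7.22e-03] shift [ 1.86  0.5  -0.01]
```

View pics/chk6.png

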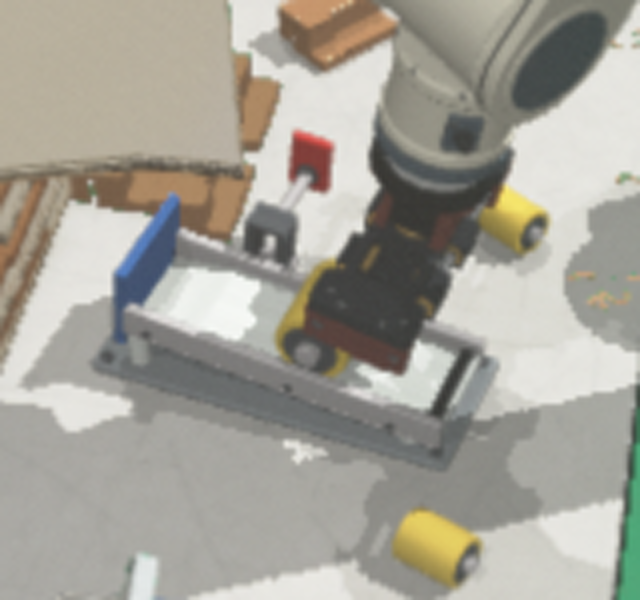

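Run:
```python
from plan import *
D=env.camera_info('side')
print('axis at side3: z->crop px')
for z in np.arange(.04,.36,.02):
    u=(proj(D,[.4093,.254,z])[0]-[210,200])*4
    ul=(proj(D,np.array([.4093,.254,z])+.089*np.array([.222,.975,0]))[0]-[210,200])*4
    print(round(z,3),u.round(0),'left end',ul.round(0))
print('journal pred', ((proj(D,d2w(p,[.0828,.038,.025]))[0]-[210,200])*4).round(1))
st(p)
i=env.snapshot('scene')[130:330,180:420,::-1]; cv2.imwrite('pics/sc6.png',cv2.resize(i,None,fx=3,fy=3,interpolation=cv2.INTER_CUBIC))
```

```text
axis at side3: z->crop px
0.04 [481. 380.] left end [429. 482.]
0.06 [481. 358.] left end [428. 460.]
0.08 [481. 336.] left end [428. 438.]
0.1 [481. 313.] left end [427. 415.]
0.12 [481. 290.] left end [427. 392.]
0.14 [481. 266.] left end [426. 368.]
0.16 [482. 242.] left end [426. 344.]
0.18 [482. 217.] left end [426. 319.]
0.2 [482. 192.] left end [425. 294.]
0.22 [482. 166.] left end [425. 268.]
0.24 [482. 139.] left end [424. 241.]
0.26 [482. 113.] left end [424. 214.]
0.28 [482.  85.] left end [423. 186.]
0.3 [483.  57.] left end [423. 158.]
0.32 [483.  28.] left end [422. 128.]
0.34 [483.  -1.] left end [421.  99.]
journal pred [304.1 359.1]
t 8.9167 tcp [0.4734 0.2379 0.0661] q [ 30.1  31.  116.9 -22.2  24.  -27.4] F [ 0.33 -0.42  0.31] gap 0.0205
tip deck mm [48.9  0.1 15.2] tcp deck [46.2  0.1 40.1]
R in ramp [[0.974, 0.226, -0.0], [0.0, 0.0, 1.0], [0.226, -0.974, 0.0]]
```

View pics/sc6.png

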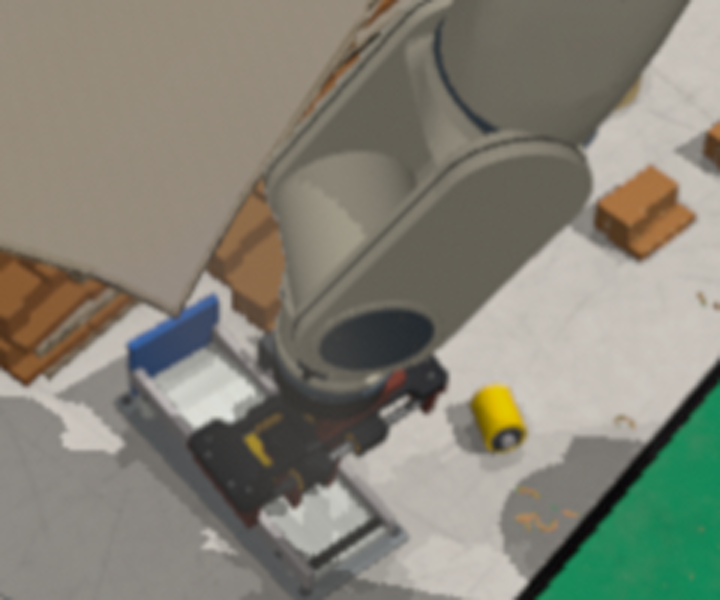

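Call:
{"api": "arm_command", "payload": {"motion": [[0,0,-0.0072,1.8,0.5,-0.3,0.77],[0,0,-0.0072,1.9,0.5,-0.3,0.77],[0,0,-0.0072,1.9,0.5,-0.3,0.77],[0,0,-0.0072,1.9,0.5,-0.3,0.77],[0,0,-0.0072,1.9,0.5,-0.3,0.77],[0,0,-0.0072,1.9,0.5,-0.3,0.77],[0,0,-0.0072,1.9,0.5,-0.3,0.77],[0,0,-0.0072,1.9,0.5,-0.3,0.77],[0,0,-0.0072,1.9,0.5,-0.3,0.77],[0,0,-0.0072,1.9,0.5,-0.3,0.77],[0,0,-0.0072,1.9,0.5,-0.3,0.77],[0,0,-0.0072,1.9,0.5,-0.3,0.77]]}}

```text
t: 9.97
ee_pos: [0.4952, 0.2292, 0.0662]
eef_rot: [[0.928, 0.301, 0.221], [-0.21, -0.068, 0.975], [0.309, -0.951, 0.0]]
contact_force: [-1.5, 0.8, 0.3]
finger_gap: 0.0201
```

```bash
python3 chk.py 7 .130 22.5 .005 12
```

```text
t 9.9667 tcp [0.4952 0.2292 0.0662] q [ 29.8  31.6 117.3 -35.2  21.3 -15.5] F [-1.54  0.85  0.25] gap 0.0201
tip deck mm [74.  -3.6 12.9] tcp deck [69.3 -3.6 37.4]
R in ramp [[0.951, 0.309, -0.0], [0.0, 0.0, 1.0], [0.309, -0.951, 0.0]]
implied roller xc [107.3  -3.6  25. ]
to 0.13 22.5 0.005 n 12 turn [-1.00e-05  1.00e-05 -6.57e-03] shift [1.71 0.62 0.3 ]
```

View pics/chk7.png

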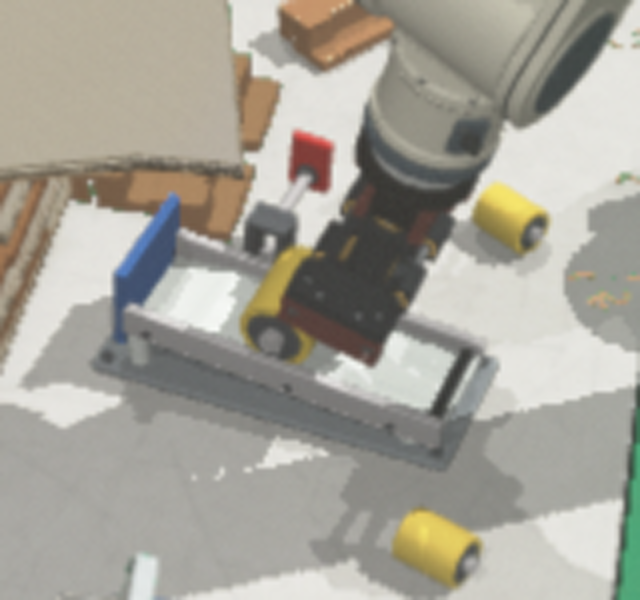

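Call:
{"api": "arm_command", "payload": {"motion": [[0,0,-0.0066,1.7,0.6,-0.3,0.77],[0,0,-0.0066,1.7,0.6,-0.3,0.77],[0,0,-0.0066,1.7,0.6,-0.3,0.77],[0,0,-0.0066,1.7,0.6,-0.3,0.77],[0,0,-0.0066,1.7,0.6,-0.3,0.77],[0,0,-0.0066,1.7,0.6,-0.3,0.77],[0,0,-0.0066,1.7,0.6,-0.3,0.77],[0,0,-0.0066,1.7,0.6,-0.3,0.77],[0,0,-0.0066,1.7,0.6,-0.3,0.77],[0,0,-0.0066,1.7,0.6,-0.3,0.77],[0,0,-0.0066,1.7,0.6,-0.3,0.77],[0,0,-0.0066,1.7,0.6,-0.3,0.77]]}}

```text
t: 11.02
ee_pos: [0.5155, 0.2209, 0.0664]
eef_rot: [[0.901, 0.374, 0.221], [-0.204, -0.085, 0.975], [0.383, -0.924, 0.0]]
contact_force: [-1.4, 0.3, 0.2]
finger_gap: 0.0204
```

```bash
python3 chk.py 8 .150 25.5 .004 12
python3 - <<'E'
from h import *
i=env.snapshot('scene')[130:330,180:420,::-1]; cv2.imwrite('pics/sc8.png',cv2.resize(i,None,fx=3,fy=3,interpolation=cv2.INTER_CUBIC))
E
```

```text
t 11.0167 tcp [0.5155 0.2209 0.0664] q [ 29.5  32.4 117.6 -50.   19.6  -1.7] F [-1.38  0.27  0.24] gap 0.0204
tip deck mm [97.5 -7.2 10.9] tcp deck [90.8 -7.2 35. ]
R in ramp [[0.924, 0.383, -0.0], [0.0, 0.0, 1.0], [0.383, -0.924, 0.0]]
implied roller xc [129.9  -7.2  25. ]
to 0.15 25.5 0.004 n 12 turn [-1.00e-05  1.00e-05 -4.33e-03] shift [1.51 0.57 0.6 ]
```

View pics/chk8.png

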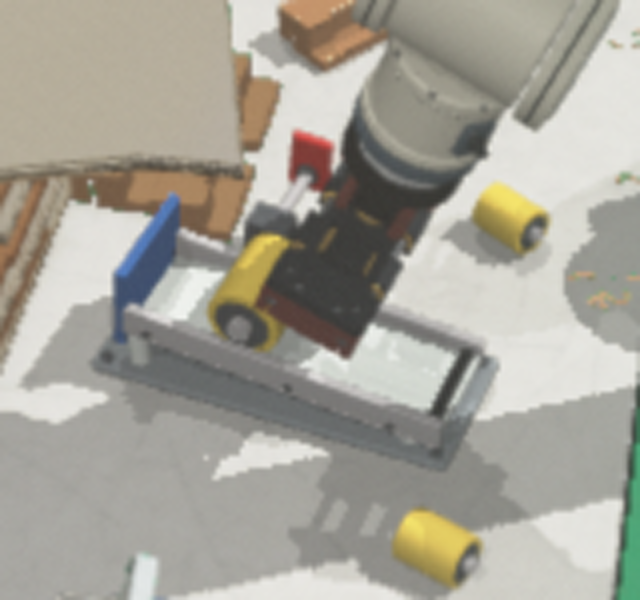

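View pics/sc8.png

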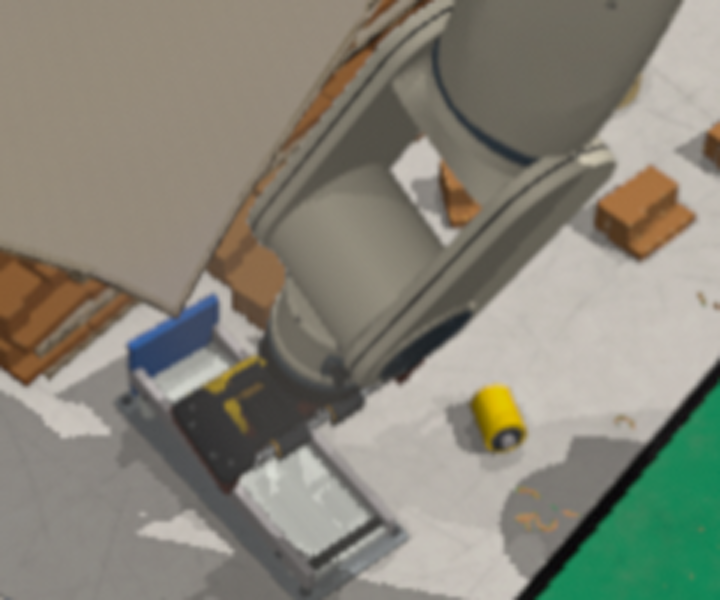

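Run:
```python
from plan import *
inc(.150,24.3,.004,12)
```

```text
to 0.15 24.3 0.004 n 12 turn [-0.0e+00  1.0e-05 -2.6e-03] shift [1.55 0.49 0.6 ]
```

Call:
{"api": "arm_command", "payload": {"motion": [[0,0,-0.0026,1.6,0.5,0,0.77],[0,0,-0.0026,1.6,0.5,0,0.77],[0,0,-0.0026,1.6,0.5,0,0.77],[0,0,-0.0026,1.6,0.5,0,0.77],[0,0,-0.0026,1.6,0.5,0,0.77],[0,0,-0.0026,1.6,0.5,0,0.77],[0,0,-0.0026,1.6,0.5,0,0.77],[0,0,-0.0026,1.6,0.5,0,0.77],[0,0,-0.0026,1.6,0.5,0,0.77],[0,0,-0.0026,1.6,0.5,0,0.77]]}}

```text
t: 11.95
ee_pos: [0.5317, 0.2172, 0.0682]
eef_rot: [[0.891, 0.397, 0.221], [-0.202, -0.09, 0.975], [0.407, -0.914, 0.0]]
contact_force: [-1.5, 0.8, -0.2]
finger_gap: 0.0202
```

```bash
python3 chk.py 9 .162 25 .003 8
python3 - <<'E'
from h import *
i=env.snapshot('scene')[130:330,180:420,::-1]; cv2.imwrite('pics/sc9.png',cv2.resize(i,None,fx=3,fy=3,interpolation=cv2.INTER_CUBIC))
E
```

```text
t 11.95 tcp [0.5317 0.2172 0.0682] q [ 28.7  32.8 116.7 -53.4  19.6   0.6] F [-1.51  0.8  -0.16] gap 0.0202
tip deck mm [114.8  -7.1  10.8] tcp deck [107.5  -7.1  34.7]
R in ramp [[0.914, 0.407, -0.0], [0.0, 0.0, 1.0], [0.407, -0.914, 0.0]]
implied roller xc [147.1  -7.1  25. ]
to 0.162 25.0 0.003 n 8 turn [-2.00e-05  1.00e-05 -2.21e-03] shift [1.73 0.49 0.89]
```

View pics/chk9.png

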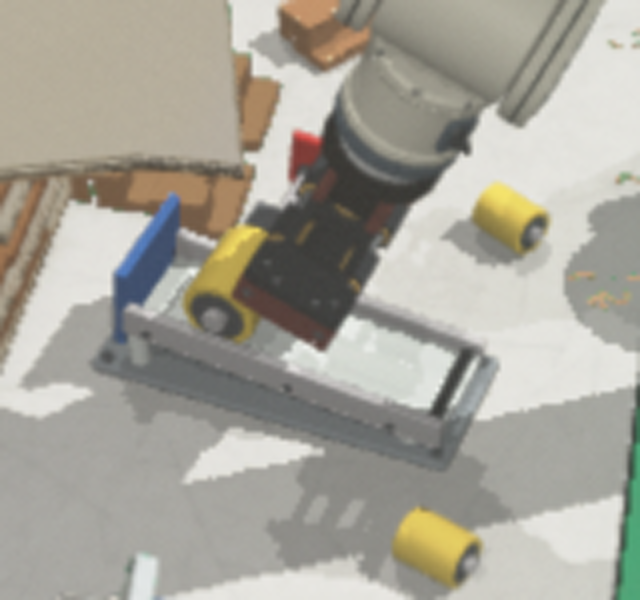

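View pics/sc9.png

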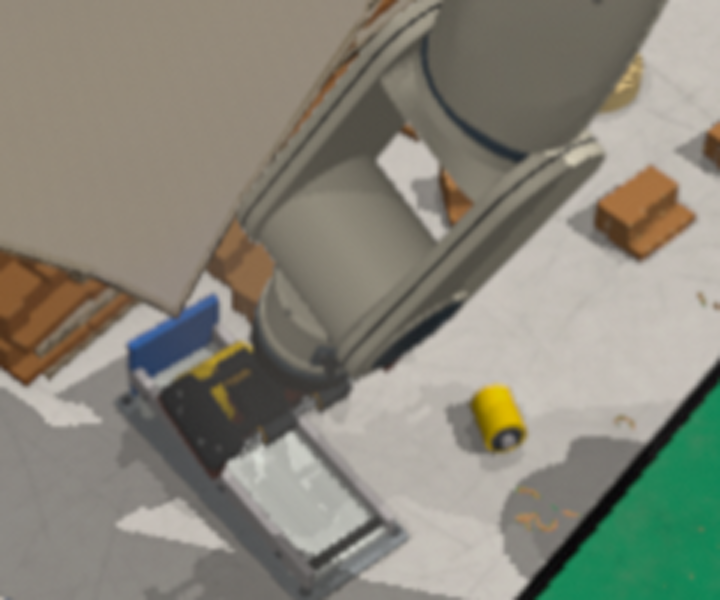

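Call:
{"api": "arm_command", "payload": {"motion": [[0,0,-0.0015,1.5,0.5,0,0.77],[0,0,-0.0015,1.5,0.5,0,0.77],[0,0,-0.0015,1.4,0.5,0,0.77],[0,0,-0.0015,1.3,0.4,0,0.77],[0,0,-0.0015,1.2,0.4,0,0.77],[0,0,-0.0015,1.1,0.4,0,0.77],[0,0,-0.0015,1,0.35,0,0.77],[0,0,-0.0015,1,0.35,0,0.77]]}}

```text
t: 12.72
ee_pos: [0.5419, 0.2149, 0.0692]
eef_rot: [[0.886, 0.407, 0.221], [-0.201, -0.092, 0.975], [0.417, -0.909, -0.0]]
contact_force: [-1.5, 1.0, 0.1]
finger_gap: 0.0202
```

```bash
python3 chk.py 10 .168 25.5 .003 8
python3 - <<'E'
from h import *
i=env.snapshot('scene')[130:330,180:420,::-1]; cv2.imwrite('pics/sc10.png',cv2.resize(i,None,fx=3,fy=3,interpolation=cv2.INTER_CUBIC))
E
```

```text
t 12.7167 tcp [0.5419 0.2149 0.0692] q [ 28.1  33.1 116.1 -54.6  19.6   1.1] F [-1.5   1.    0.12] gap 0.0202
tip deck mm [125.6  -7.2  10.6] tcp deck [118.   -7.2  34.4]
R in ramp [[0.909, 0.417, -0.0], [0.0, 0.0, 1.0], [0.417, -0.909, -0.0]]
implied roller xc [157.7  -7.2  25. ]
to 0.168 25.5 0.003 n 8 turn [-1.00e-05  1.00e-05 -1.82e-03] shift [1.18 0.34 0.89]
```

View pics/chk10.png

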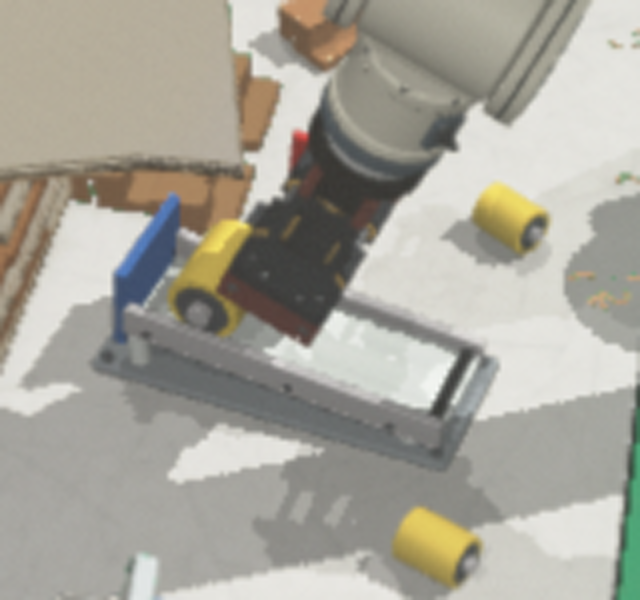

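View pics/sc10.png

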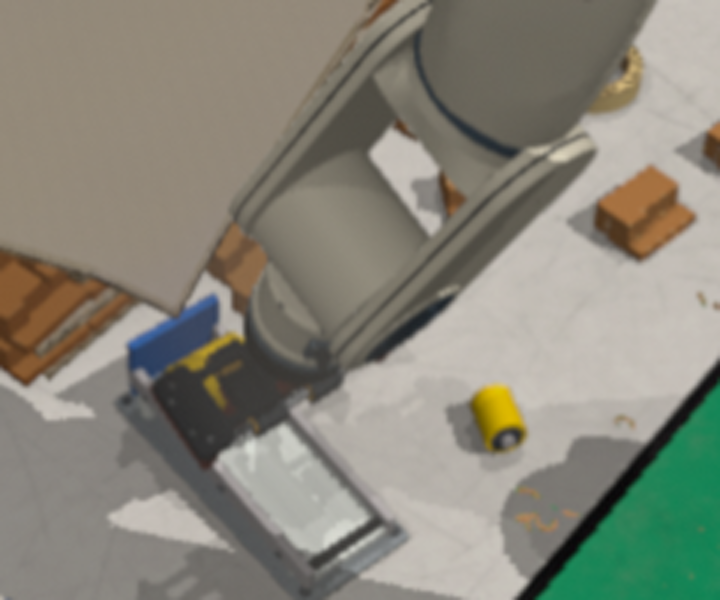

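Call:
{"api": "arm_command", "payload": {"motion": [[0,0,-0.0015,1,0.35,0,0.77],[0,0,-0.0015,1,0.35,0,0.77],[0,0,-0.0015,1,0.35,0,0.77],[0,0,-0.0015,0.9,0.3,0,0.77],[0,0,-0.0015,0.8,0.3,0,0.77],[0,0,-0.0015,0.8,0.3,0,0.77],[0,0,-0.0015,0.8,0.3,0,0.77]]}}

```text
t: 13.4
ee_pos: [0.5486, 0.2135, 0.0699]
eef_rot: [[0.882, 0.417, 0.221], [-0.2, -0.094, 0.975], [0.427, -0.904, 0.0]]
contact_force: [-0.7, -0.5, 0.2]
finger_gap: 0.0199
```

```bash
python3 chk.py 11 .170 25.5 .003 6
python3 - <<'E'
from h import *
i=env.snapshot('scene')[130:330,180:420,::-1]; cv2.imwrite('pics/sc11.png',cv2.resize(i,None,fx=3,fy=3,interpolation=cv2.INTER_CUBIC))
p=np.load('p.npy')
for x,z in((.158,.025),(.163,.025),(.18,.021)): print(((proj(env.camera_info('side'),d2w(p,[x,.038,z]))[0]-[210,200])*4).round(1))
E
```

```text
t 13.4 tcp [0.5486 0.2135 0.0699] q [ 27.8  33.3 115.7 -56.   19.6   2.2] F [-0.71 -0.46  0.2 ] gap 0.0199
tip deck mm [132.7  -7.1  10.5] tcp deck [124.9  -7.1  34.2]
R in ramp [[0.904, 0.427, -0.0], [0.0, 0.0, 1.0], [0.427, -0.904, 0.0]]
implied roller xc [164.8  -7.1  25. ]
to 0.17 25.5 0.003 n 6 turn [-3.0e-05  1.0e-05 -6.2e-04] shift [0.81 0.18 1.18]
[195.4 318.2]
[188.3 315.5]
[164.1 310.5]
```

View pics/chk11.png

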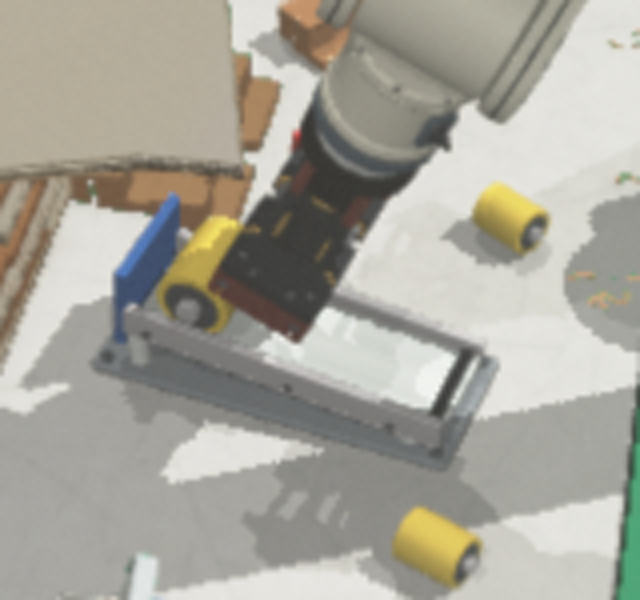

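View pics/sc11.png

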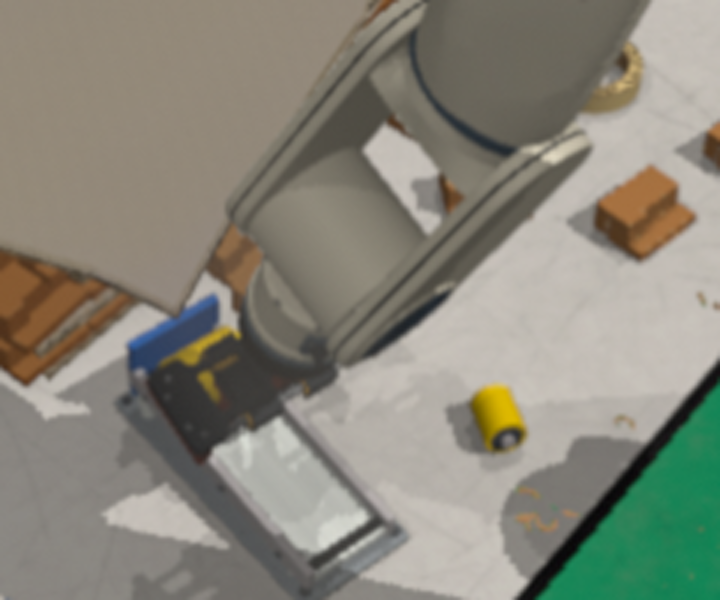

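The roller is right at the crest (journal at crop (187,311)). I push on slowly.

Call:
{"api": "arm_command", "payload": {"motion": [[0,0,-0.001,0.8,0.25,0,0.77],[0,0,-0.001,0.8,0.25,0,0.77],[0,0,-0.001,0.8,0.25,0,0.77],[0,0,-0.001,0.8,0.25,0,0.77],[0,0,-0.001,0.8,0.25,0,0.77]]}}

```text
t: 13.92
ee_pos: [0.5525, 0.2125, 0.0704]
eef_rot: [[0.88, 0.421, 0.221], [-0.199, -0.095, 0.975], [0.431, -0.902, 0.0]]
contact_force: [-0.3, 0.3, 0.3]
finger_gap: 0.0206
```

```bash
python3 chk.py 12 .175 25.5 .003 6
python3 - <<'E'
from h import *
i=env.snapshot('scene')[130:330,180:420,::-1]; cv2.imwrite('pics/sc12.png',cv2.resize(i,None,fx=3,fy=3,interpolation=cv2.INTER_CUBIC))
E
```

```text
t 13.9167 tcp [0.5525 0.2125 0.0704] q [ 27.6  33.4 115.4 -56.5  19.6   2.4] F [-0.27  0.27  0.3 ] gap 0.0206
tip deck mm [136.9  -7.1  10.6] tcp deck [128.9  -7.1  34.3]
R in ramp [[0.902, 0.431, -0.0], [0.0, 0.0, 1.0], [0.431, -0.902, 0.0]]
implied roller xc [168.9  -7.1  25. ]
to 0.175 25.5 0.003 n 6 turn [-1.0e-05  1.0e-05  1.6e-04] shift [0.96 0.23 1.19]
```

View pics/chk12.png

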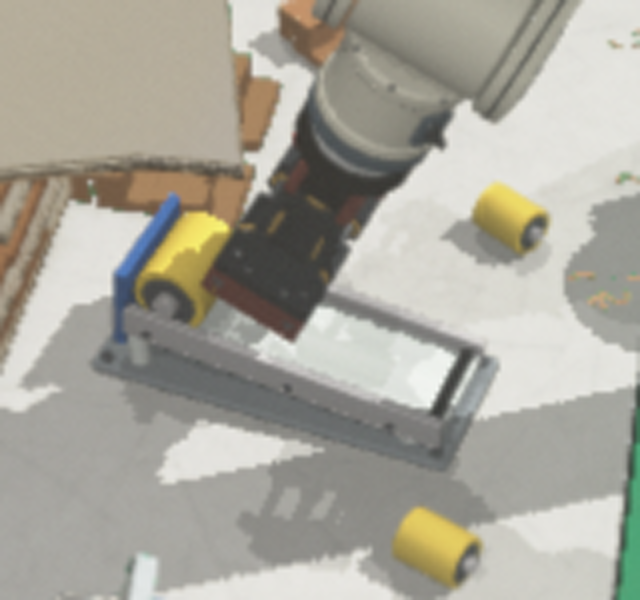

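The roller lies against the stop: journal at crop (165,304), expected about (164,310). Next I back off along the deck and plan the plate push.

```bash
cat > go.py <<'E'
from plan import *
def tp(tip,th):
    t=np.radians(th); x=np.array([np.cos(t),0,np.sin(t)]); yy=np.array([np.sin(t),0,-np.cos(t)]); z=np.cross(x,yy)
    R=Rz(p[2])@np.column_stack([x,yy,z]); return d2w(p,np.array(tip)/1000)[0]-.025*R[:,1],R
def seq(P0,R0,wps):
    for tip,th,n in wps:
        P,R=tp(tip,th); a=Ro.from_matrix(R0.T@R).as_rotvec()/n
        M=sum(Ro.from_rotvec(a*(k+.5)).as_matrix() for k in range(n))
        sh=np.linalg.solve(M,R0.T@(P-P0))*1000
        print(tip,th,'n',n,'turn',a.round(4),'shift',sh.round(1)); P0,R0=P,R
E
python3 - <<'E'
from go import *
s=env.get_state()
seq(s['ee_pos'],s['eef_rot'],[((85,-7,16),22,6),((80,-7,80),16,5),((85,-160,80),20,6),((147,-152,22),20,6)])
for c in('scene',):
    for n in('push_plate','roller'): print(n,env.tip_of(c,n)[:3])
E
```

```text
(85, -7, 16) 22 n 6 turn [-0.      0.      0.0103] shift [-7.8 -3.4  0. ]
(80, -7, 80) 16 n 5 turn [0.     0.     0.0209] shift [  2.2 -12.7  -0. ]
(85, -160, 80) 20 n 6 turn [-0.      0.     -0.0116] shift [  0.5   0.2 -25.5]
(147, -152, 22) 20 n 6 turn [0. 0. 0.] shift [ 7.9 11.7  1.3]
push_plate []
roller [{'xy': [343.2, 269.7], 'p': 0.84}, {'xy': [240.5, 249.6], 'p': 0.76}, {'xy': [262.3, 354.3], 'p': 0.71}]
```

View pics/sc12.png

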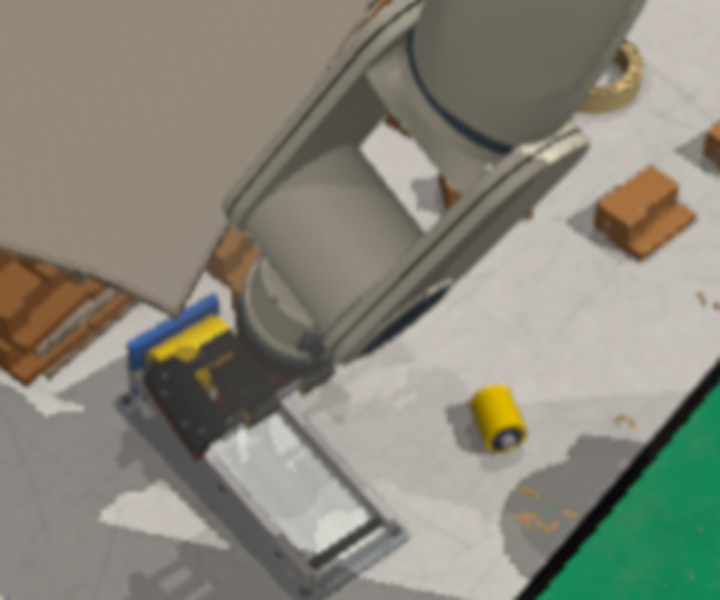

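Call:
{"api": "arm_command", "payload": {"motion": [[0,0,0.01,-7.8,-3.4,0,0.77],[0,0,0.01,-7.8,-3.4,0,0.77],[0,0,0.01,-7.8,-3.4,0,0.77],[0,0,0.01,-7.8,-3.4,0,0.77],[0,0,0.01,-7.8,-3.4,0,0.77],[0,0,0.01,-7.8,-3.4,0,0.77],[0,0,0.021,2.2,-12.7,0,0.77],[0,0,0.021,2.2,-12.7,0,0.77],[0,0,0.021,2.2,-12.7,0,0.77],[0,0,0.021,2.2,-12.7,0,0.77],[0,0,0.021,2.2,-12.7,0,0.77]]}}

```text
t: 15.03
ee_pos: [0.4908, 0.2267, 0.1339]
eef_rot: [[0.938, 0.268, 0.22], [-0.212, -0.06, 0.975], [0.275, -0.961, 0.001]]
contact_force: [-0.0, -0.3, 0.8]
finger_gap: 0.0201
```

Call:
{"api": "arm_command", "payload": {"motion": [[0,0,-0.0116,0.5,0.2,-25.5,1],[0,0,-0.0116,0.5,0.2,-25.5,1],[0,0,-0.0116,0.5,0.2,-25.5,1],[0,0,-0.0116,0.5,0.2,-25.5,1],[0,0,-0.0116,0.5,0.2,-25.5,1],[0,0,-0.0116,0.5,0.2,-25.5,1],[0,0,0,0,0,0,1],[0,0,0,0,0,0,1]]}}

```text
t: 15.7
ee_pos: [0.4604, 0.0756, 0.1332]
eef_rot: [[0.916, 0.334, 0.223], [-0.21, -0.076, 0.975], [0.343, -0.939, 0.0]]
contact_force: [0.1, 0.2, -1.1]
finger_gap: 0.0002
```

Run:
```python
from go import *
s=st(p)
seq(s['ee_pos'],s['eef_rot'],[((147,-152,22),20,8)])
for c in('scene','side'):
    a=env.snapshot(c); y,x=(180,200)if c=='scene' else(200,210)
    print(c,[ (r['xy'],r['p']) for r in env.tip_of(c,'push_plate')[:2]], proj(env.camera_info(c),d2w(p,[.147,-.122,.03])).round(1),proj(env.camera_info(c),d2w(p,[.18,0,.021])).round(1),[ (r['xy'],r['p']) for r in env.tip_of(c,'roller')[:3]])
    cv2.imwrite(f'pics/{c}13.png',cv2.resize(a[y:y+150,x:x+160,::-1],None,fx=4,fy=4,interpolation=cv2.INTER_CUBIC))
```

```text
t 15.7 tcp [0.4604 0.0756 0.1332] q [ 13.1  18.1 128.4 -29.8  17.5 -36.7] F [ 0.07  0.19 -1.06] gap 0.0002
tip deck mm [  83.2 -161.    79.5] tcp deck [  77.5 -161.   103.8]
R in ramp [[0.939, 0.343, 0.002], [-0.002, -0.0, 1.0], [0.343, -0.939, 0.0]]
(147, -152, 22) 20 n 8 turn [ 0.0001 -0.0002  0.0001] shift [6.2 8.8 1.1]
scene [([295.6, 236.0], 0.77)] [[296.7 232.1]] [[245.9 250. ]] [([262.9, 352.8], 0.8), ([343.6, 270.7], 0.76), ([243.3, 250.9], 0.59)]
side [([288.5, 242.8], 0.55)] [[288.5 240.2]] [[257.6 267.8]] [([259.2, 265.1], 0.96), ([319.3, 334.7], 0.8), ([335.1, 253.8], 0.64)]
```

View pics/side13.png

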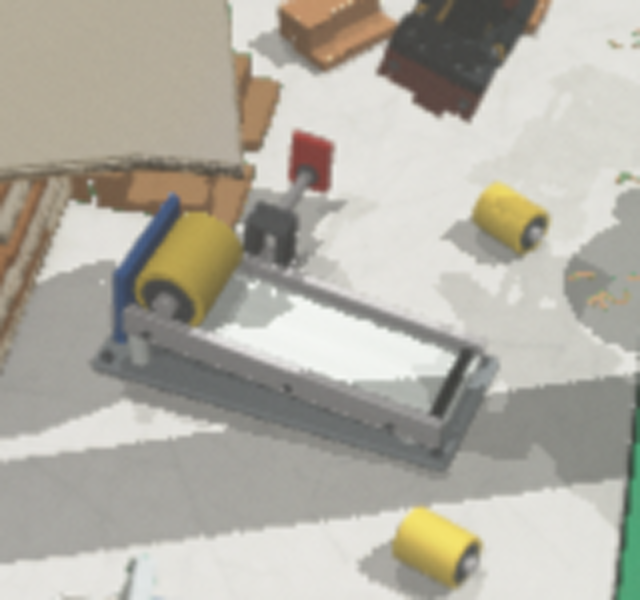

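View pics/scene13.png

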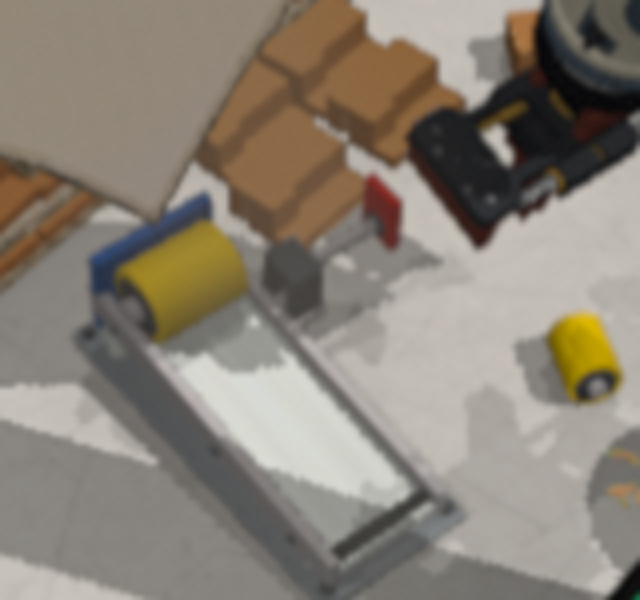

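The pictures agree: the roller is in the pocket against the stop, and the push plate is where I predicted. I lower the tool outside the plate.

Call:
{"api": "arm_command", "payload": {"motion": [[0,0,0,6.2,8.8,0.6,1],[0,0,0,6.2,8.8,0.6,1],[0,0,0,6.2,8.8,0.6,1],[0,0,0,6.2,8.8,0.6,1],[0,0,0,6.2,8.8,0.6,1],[0,0,0,6.2,8.8,0.6,1],[0,0,0,6.2,8.8,0.6,1],[0,0,0,6.2,8.8,0.6,1],[0,0,0,0,0,0,1]]}}

```text
t: 16.75
ee_pos: [0.5328, 0.0651, 0.0829]
eef_rot: [[0.916, 0.335, 0.221], [-0.208, -0.076, 0.975], [0.343, -0.939, 0.0]]
contact_force: [-0.1, -0.0, -0.4]
finger_gap: 0.0004
```

Run:
```python
from go import *
s=st(p)
seq(s['ee_pos'],s['eef_rot'],[((147,-89,22),20,20)])
for c in('scene','side'):
    a=env.snapshot(c); y,x=(180,200)if c=='scene' else(200,210)
    cv2.imwrite(f'pics/{c}14.png',cv2.resize(a[y:y+150,x:x+160,::-1],None,fx=4,fy=4,interpolation=cv2.INTER_CUBIC))
```

```text
t 16.75 tcp [0.5328 0.0651 0.0829] q [  9.7  28.4 121.3 -33.1  13.9 -36.4] F [-0.11 -0.03 -0.4 ] gap 0.0004
tip deck mm [ 149.4 -155.3   20.7] tcp deck [ 143.7 -155.3   45.1]
R in ramp [[0.939, 0.343, 0.0], [-0.0, -0.0, 1.0], [0.343, -0.939, 0.0]]
(147, -89, 22) 20 n 20 turn [ 0.     -0.      0.0001] shift [-0.1 -0.1  3.3]
```

View pics/side14.png

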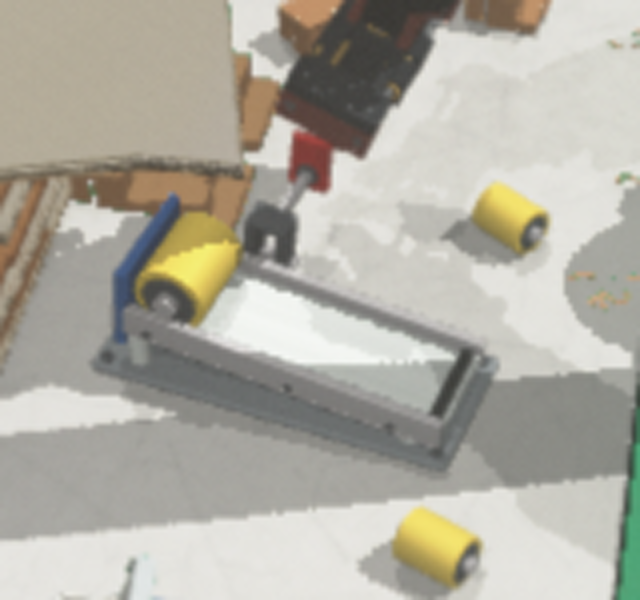

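View pics/scene14.png

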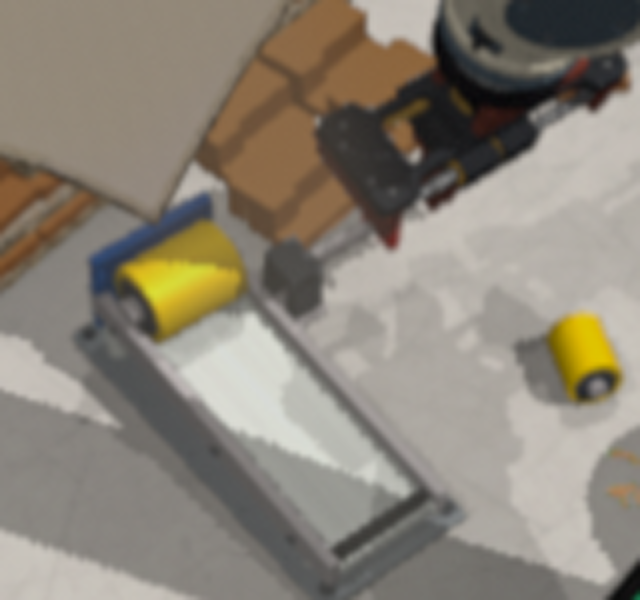

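Call:
{"api": "arm_command", "payload": {"motion": [[0,0,0,0,0,4,1],[0,0,0,-0.2,0,4,1],[0,0,0,-0.2,0,4,1],[0,0,0,-0.2,0,4,1],[0,0,0,-0.2,0,4,1],[0,0,0,-0.2,0,4,1],[0,0,0,-0.2,0,4,1],[0,0,0,-0.2,0,4,1],[0,0,0,0,0,4,1],[0,0,0,0,0,4,1],[0,0,0,0,0,4,1],[0,0,0,0,0,4,1]]}}

```text
t: 17.85
ee_pos: [0.5406, 0.1128, 0.0835]
eef_rot: [[0.916, 0.335, 0.221], [-0.208, -0.076, 0.975], [0.343, -0.939, -0.0]]
contact_force: [-0.7, -2.1, 2.1]
finger_gap: 0.0005
```

```bash
cat > look.py <<'E'
from go import *
import sys
s=st(p); n=sys.argv[1]
for c in('scene','side'):
    a=env.snapshot(c); y,x=(180,200)if c=='scene' else(200,210)
    cv2.imwrite(f'pics/{c}{n}.png',cv2.resize(a[y:y+150,x:x+160,::-1],None,fx=4,fy=4,interpolation=cv2.INTER_CUBIC))
E
python3 look.py 15
```

```text
t 17.85 tcp [0.5406 0.1128 0.0835] q [ 15.3  29.2 118.9 -34.2  16.7 -30.3] F [-0.68 -2.12  2.06] gap 0.0005
tip deck mm [ 146.5 -107.    21.7] tcp deck [ 140.9 -107.    46. ]
R in ramp [[0.939, 0.343, -0.0], [0.0, -0.0, 1.0], [0.343, -0.939, -0.0]]
```

View pics/side15.png

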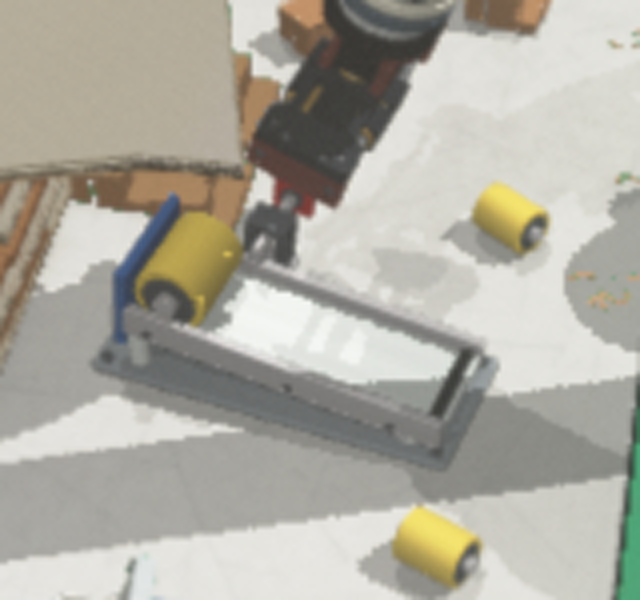

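View pics/scene15.png

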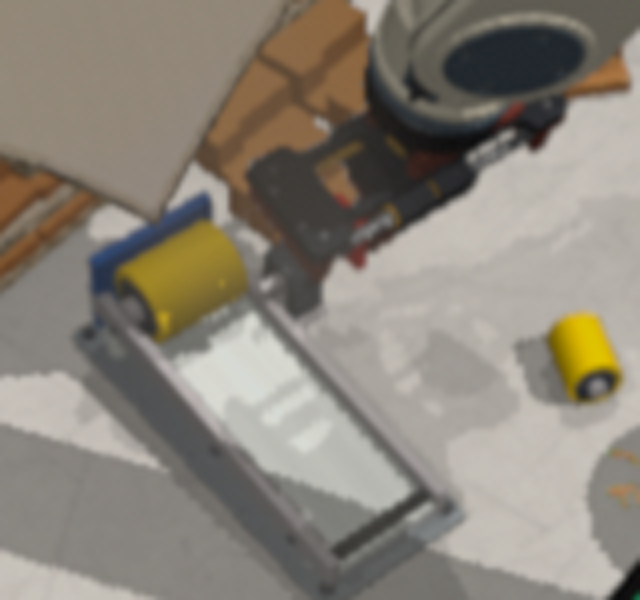

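The plate is moving and the push needs about 2 N. I continue until it meets its end, watching the force.

Call:
{"api": "arm_command", "payload": {"motion": [[0,0,0,0,0,3,1],[0,0,0,0,0,3,1],[0,0,0,0,0,3,1],[0,0,0,0,0,3,1],[0,0,0,0,0,2,1],[0,0,0,0,0,1,1]]}}

```text
t: 18.45
ee_pos: [0.5437, 0.1273, 0.0834]
eef_rot: [[0.916, 0.335, 0.221], [-0.207, -0.076, 0.975], [0.343, -0.939, -0.0]]
contact_force: [-1.6, -1.3, -0.6]
finger_gap: 0.0003
```

```bash
python3 look.py 16
```

```text
t 18.45 tcp [0.5437 0.1273 0.0834] q [ 16.9  29.6 118.  -34.1  17.6 -29. ] F [-1.62 -1.3  -0.6 ] gap 0.0003
tip deck mm [146.4 -92.1  21.6] tcp deck [140.7 -92.1  45.9]
R in ramp [[0.939, 0.343, -0.0], [0.0, -0.0, 1.0], [0.343, -0.939, -0.0]]
```

View pics/side16.png

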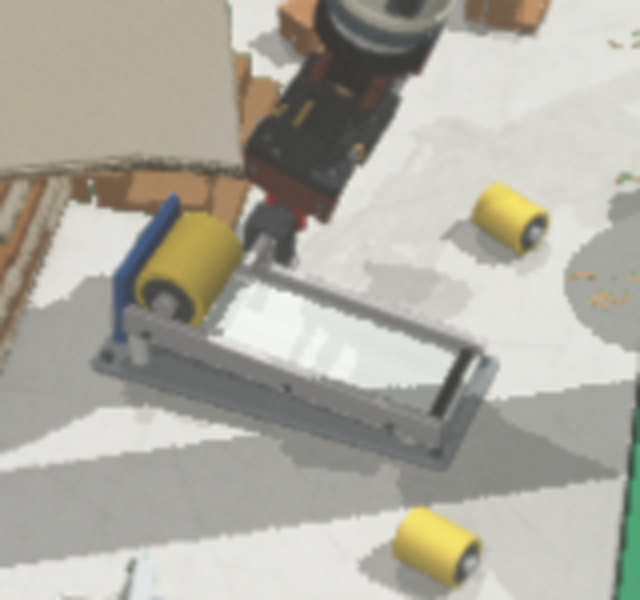

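Call:
{"api": "arm_command", "payload": {"motion": [[0,0,0,0,0,1,1],[0,0,0,0,0,1,1],[0,0,0,0,0,1,1]]}}

```text
t: 18.8
ee_pos: [0.5444, 0.13, 0.0834]
eef_rot: [[0.916, 0.335, 0.221], [-0.208, -0.076, 0.975], [0.343, -0.939, -0.0]]
contact_force: [-2.4, -1.7, -0.5]
finger_gap: 0.0004
```

Call:
{"api": "arm_command", "payload": {"motion": [[0,0,0,0,0,1,1],[0,0,0,0,0,1,1]]}}

```text
t: 18.97
ee_pos: [0.5448, 0.132, 0.0834]
eef_rot: [[0.916, 0.335, 0.221], [-0.208, -0.076, 0.975], [0.343, -0.939, -0.0]]
contact_force: [-2.1, -1.6, -1.2]
finger_gap: 0.0006
```

```bash
python3 look.py 17
```

```text
t 18.9667 tcp [0.5448 0.132  0.0834] q [ 17.4  29.8 117.7 -34.1  18.  -28.6] F [-2.1  -1.63 -1.23] gap 0.0006
tip deck mm [146.4 -87.4  21.6] tcp deck [140.8 -87.4  46. ]
R in ramp [[0.939, 0.343, 0.0], [0.0, -0.0, 1.0], [0.343, -0.939, -0.0]]
```

View pics/side17.png

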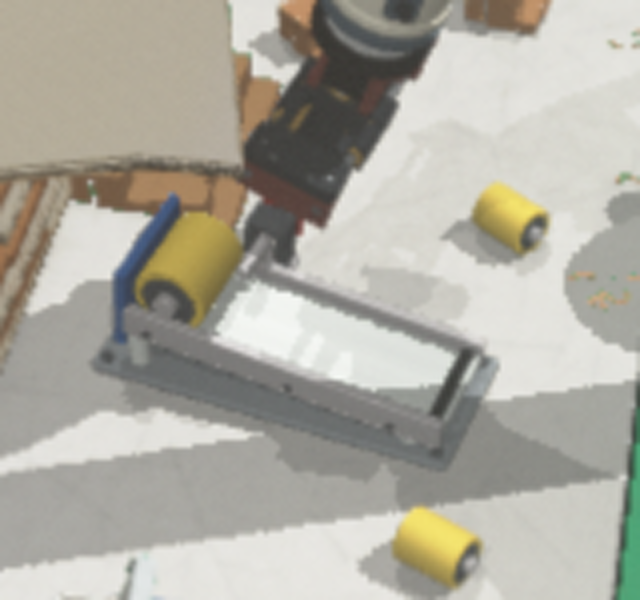

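View pics/scene17.png

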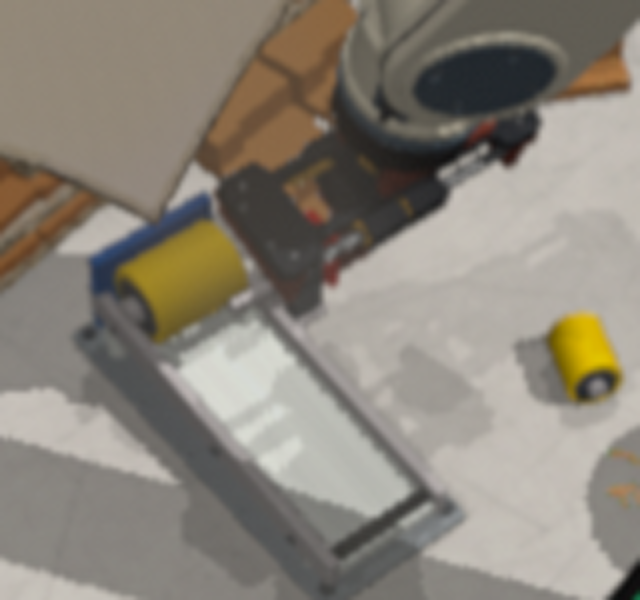

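Call:
{"api": "arm_command", "payload": {"motion": [[0,0,0,0,0,1,1],[0,0,0,0,0,1,1]]}}

```text
t: 19.23
ee_pos: [0.5452, 0.1339, 0.0834]
eef_rot: [[0.916, 0.335, 0.221], [-0.208, -0.076, 0.975], [0.343, -0.939, -0.0]]
contact_force: [-1.6, -2.3, -1.1]
finger_gap: 0.0004
```

Call:
{"api": "arm_command", "payload": {"motion": [[0,0,0,0,0,1,1],[0,0,0,0,0,1,1]]}}

```text
t: 19.4
ee_pos: [0.5454, 0.1353, 0.0833]
eef_rot: [[0.916, 0.334, 0.221], [-0.208, -0.077, 0.975], [0.343, -0.94, -0.002]]
contact_force: [-0.4, -10.3, 1.9]
finger_gap: 0.0006
```

Call:
{"api": "arm_command", "payload": {"motion": [[0,0,0,0,0,0.5,1],[0,0,0,0,0,0.5,1]]}}

```text
t: 19.57
ee_pos: [0.5454, 0.1354, 0.0833]
eef_rot: [[0.916, 0.333, 0.222], [-0.208, -0.079, 0.975], [0.342, -0.94, -0.003]]
contact_force: [-0.7, -13.2, 2.3]
finger_gap: 0.0004
```

The force jumped to 13 N and the motion stopped, so the slide is at its end. I back off.

Call:
{"api": "arm_command", "payload": {"motion": [[0,0,0,0,0,-3,1],[0,0,0,0,0,-8,1],[0,0,0,0,0,-12,1],[0,0,0,0,0,-15,1],[0,0,0,0,0,-15,1],[0,0,0,-10,-8,-5,1],[0,0,0,-10,-15,0,1],[0,0,0,-10,-15,0,1],[0,0,0,-5,-15,0,1],[0,0,0,-5,-15,0,1],[0,0,0,-5,-10,0,1],[0,0,0,0,0,0,1]]}}

```text
t: 20.57
ee_pos: [0.4652, 0.0953, 0.1426]
eef_rot: [[0.915, 0.337, 0.221], [-0.208, -0.075, 0.975], [0.345, -0.939, 0.001]]
contact_force: [-0.3, -1.0, 0.2]
finger_gap: 0.0006
```

```bash
python3 look.py 18
python3 - <<'E'
from go import *
for c in('scene','side'):
    I=env.camera_info(c)
    print(c,'plate in',proj(I,d2w(p,[.147,-.072,.03])).round(1),'roller',proj(I,d2w(p,[.18,0,.021])).round(1))
    print([(r['xy'],r['p']) for r in env.tip_of(c,'push_plate')[:2]],[(r['xy'],r['p']) for r in env.tip_of(c,'roller')[:3]])
E
```

```text
t 20.5667 tcp [0.4652 0.0953 0.1426] q [ 15.8  17.4 127.1 -28.8  19.9 -35.6] F [-0.27 -1.04  0.16] gap 0.0006
tip deck mm [  84.6 -140.7   88.8] tcp deck [  78.9 -140.8  113.2]
R in ramp [[0.939, 0.345, -0.0], [-0.0, 0.001, 1.0], [0.345, -0.939, 0.001]]
scene plate in [[279.7 242.2]] roller [[245.9 250. ]]
[([279.7, 243.2], 0.62)] [([265.5, 351.7], 0.97), ([342.2, 269.8], 0.74), ([246.0, 249.0], 0.57)]
side plate in [[280.9 251.9]] roller [[257.6 267.8]]
[([280.7, 250.0], 0.69)] [([255.8, 263.3], 0.9), ([334.3, 253.2], 0.67), ([319.1, 338.3], 0.52)]
```

View pics/side18.png

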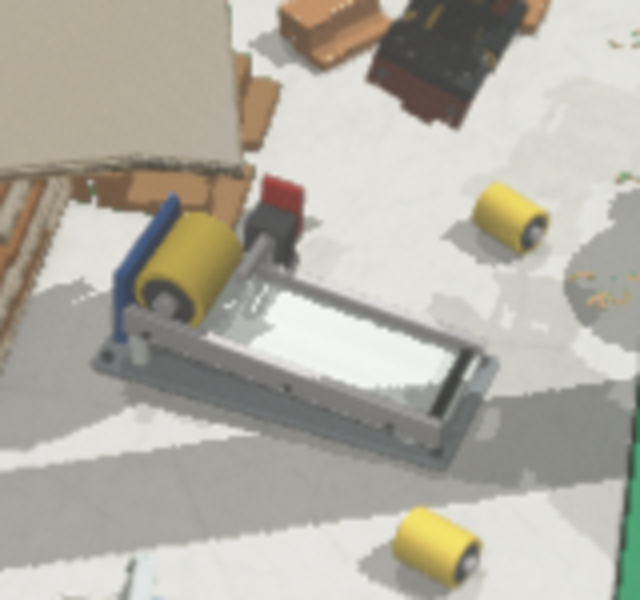

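View pics/scene18.png

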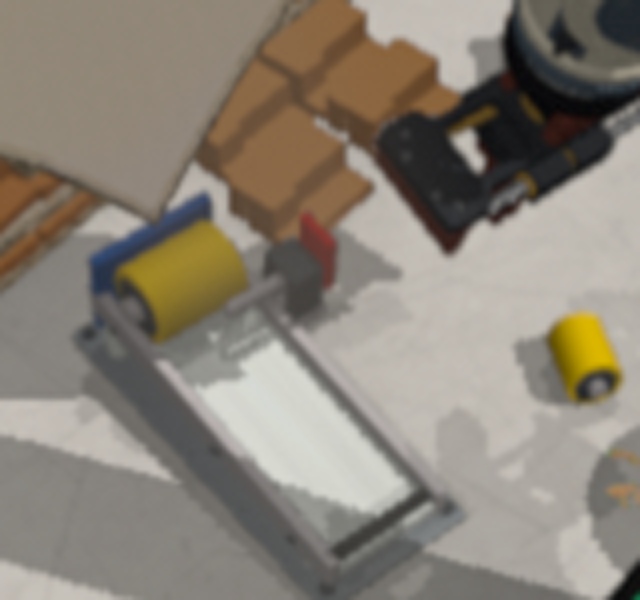

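Both views show the plate against its guide at the fully-in position. In the scene view it's at (279.7,243.2), where (279.7,242.2) is expected. The bar stands behind the roller, the roller is against the stop, and the robot is clear of everything. I hand in.

```bash
python3 -c "
from cell import env
print(env.finish_job())"
```

```text
the job is handed in; nothing more can be done
None
```

The job is done and handed in at about 21 s of the 51 s allowed. The roller lies against the blue stop, and the red plate is fully in with the keeper bar behind the roller.

- **Roller:** I took the large roller on the ramp and pushed it up with the fingertips at about 10–25 mm/s. The push paused for at most about 0.2 s at a time for camera checks, with the fingers held in place. I tilted the tool forward to about 25° on the way to clear the sheet hanging over the top of the ramp. After the crest, the last 15 mm or so into the pocket was the roller's own short roll. I didn't measure its speed there.
- **Plate:** I pushed it with the closed fingers at about 2–3 N until it stopped at its end, where the force rose to 13 N, then backed off clear.

**Last checks:**
- **Plate position:** in the scene view it was within about 1 px of the fully-in position, and in the side view within about 2 px.
- **Roller position:** in the scene view it was within about 1 px of its expected place. In the side view it was about 5 px off (255.8, 263.3 against 257.6, 267.8). I put that down to detection and calibration error, because the picture itself shows it against the stop.
- **Other things on the bench:** I saw nothing else moved in the last views, but these were crops round the ramp. I did not measure each bystander, and the cutter and the deburring tool were not checked at the end.

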